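# Re-lay the jigsaw tiles of a brazing hearth and lock them

### The arm

A 6-joint arm with a two-finger parallel gripper is mounted at the origin on the work surface. World frame = base frame: x ahead of the robot, y to its left, z up, the work surface at z = 0. Lengths are in mm, angles in rad, forces in N, time in s.
With the tool pointing down it reaches from about 250 to 775 mm from the base axis. Payload 4 kg.
Tool frame: the origin (TCP) lies at the very end of the fingers, on their centre line; the grasp point (between the pads) lies 19 mm behind it; z points along the fingers, x is the direction in which the jaws open and shut, and the axes are right-handed (so a half turn about z gives the same grasp; the last joint's range is limited). The gripper opens to 94 mm and grips with 3 to 60 N. Pads are 16 mm wide; open, the fingers measure 119 mm over their backs; the gripper's body (75 mm by 177 mm) begins 78 mm behind the grasp point.
Start: joints at [1.216, 0.087, 1.371, -0, 1.684, -0.103], TCP at [137.04, 532.673, 205.506] pointing down, gripper open.
Joint ranges: [-3.1, 3.1], [-0.76, 2.03], [0.27, 2.55], [-1.08, 4.22], [0.17, 2.65], [-2.57, 2.57]. Speed limits (rad/s): [2.79, 2.79, 3.14, 3.14, 3.14, 3.14].

### API

Orientations are given as a unit quaternion [x, y, z, w].
In Python, from rig import ctrl, cams gives the robot as it stands.
- The arm moves only by the tool servo_tool, never from a script. Its argument "deltas" is a list of rows, each a list of 5 numbers: the opening, from 0 (shut) to 1 (fully open), then the shift along the tool's x, y, z in mm, then the turn about the tool's z in rad. In form: [[fingers, tx, ty, tz, yaw], ...]. A call has 1 to 5 rows; each row is the pose to reach, as a shift and turn from the pose measured when the call began, along the tool's axes at that moment; what a row does not reach only later rows make up. A row lasts 1/12 s, in which the tool goes at most 41.7 mm and 7.16 degrees, less where a joint would pass 70% of its speed; a pose out of reach is approached as far as the arm can. A call with a gripper value outside its range is refused whole. The fingers move at their own pace and stop on an object; the grip force is fixed at half the most. Time passes only in rows, so rows that repeat a pose let the fingers close. It gives the time, the measured TCP pose, the force and the opening at its end, in the units of the state.
- ctrl.read_state(): the state, without advancing time (a new reading comes with each control period).
- cams.get_image(name): name is "side" or "top" or "wrist"; returns a dict with "color" (480x640x3 uint8, red, green, blue), "depth" (480x640 float32, mm along the optical axis (not along the pixel's ray), 0 where there is no reading), "vertical_fov" (degrees; the focal length in pixels is half the picture's height over the tangent of half this angle, whatever the lens; pixels are square), "cx", "cy" (the principal point, pixels), "k1" (the pictures are not rectified: a ray, as slopes to the right and down, at radius r is drawn at 1 + k1 r^2 times it, then the intrinsics apply), "extrinsics" (4x4, takes a point from world to camera coordinates). Camera axes: x right, y up, looking along -z (the intrinsics and any distortion apply to the point x, -y, -z); pixel columns grow to the right and rows downward; lengths in mm; the calibration is good to about 2 mm. A picture is of the moment at which its call begins.
- ctrl.close_job(): hands the job in, once; it reports no verdict.
The state is a dict: "time": time; "joints": joint angles; "qd": joint speeds; "joint_efforts": joint torques, N m; "ee_pos": TCP position; "tool_rot": TCP orientation; "force": force on the tool from outside, world axes, zero at the start; "wrist_torque": the same for the moment, N m; "finger_gap": finger opening in mm.
Only numpy, scipy, OpenCV 4.12 (cv2) and the standard library are available. Lean on these libraries where they do the work, as an engineer would, in place of code of your own. Each camera call takes 0.05 s, during which the arm holds its last target.

### The job

Re-lay the floor of the iron brazing hearth: fit the three fire-clay tiles into its recess, each turned the way its outline interlocks, until all lie flush with the rim. Only then swing the steel hold-down bar across them by its red post until it is fully home against its stop, and let go. Leave the oil can, insulator, fuller and S-hook where they are.

Things in the scene. Friction and masses are not known exactly. Their poses are not given: they have to be found in the camera images.
- tile_a_mid (a point): Cream fire-clay tile, about 115 by 86 mm, 0.42 kg. 25 mm thick, lower edges bevelled 3 mm; on top a lifting rib 14 wide, 60 long, 32 mm high (57 overall). Point: rib centre line, 28.5 mm over the underside (3.5 over the flat top); tile axes, z up. Rib along x. Outline from the point, overlapping rectangles (x; y), mm: (-35..50; -31.5..24), (-65..50; -31.5..-6), (-5..20; -31.5..54).
- tile_b_mid (a point): Red-brown fire-clay tile, about 115 by 115 mm, 0.46 kg. 25 mm thick, lower edges bevelled 3 mm; on top a lifting rib 14 wide, 60 long, 32 mm high (57 overall). Point: rib centre line, 28.5 mm over the underside (3.5 over the flat top); tile axes, z up. Rib along y. Outline from the point, overlapping rectangles (x; y), mm: (40.5..66; -29.5..26), (-49.5..66; .5..26), (-19.5..6; -29.5..56), (-49.5..-24; -59.5..26), (-49.5..6; -29.5..26).
- tile_c_mid (a point): Grey fire-clay tile, about 115 by 56 mm, 0.38 kg. 25 mm thick, lower edges bevelled 3 mm; on top a lifting rib 14 wide, 60 long, 32 mm high (57 overall). Point: rib centre line, 28.5 mm over the underside (3.5 over the flat top); tile axes, z up. Rib along x. Outline from the point, overlapping rectangles (x; y), mm: (-5..50; -37..18.5), (-65..50; -7..18.5), (-65..-40; -37..18.5).
- hearth: Dark iron brazing tray fixed to the bench, 148 (x) by 208 mm (y), rim 31 mm high, inner edge bevelled 4 mm. Origin: centre of underside; x away from the bar's side. Recess 120 (x) by 180 (y), floor 6 mm over the bench. The tiles fill it with joints of 4.5 mm (2.25 at the walls): cream at the -y end, red-brown in the middle, grey at +y; each fits in one rotation only.
- bar (a joint): Angle of the steel hold-down bar, rad: 0 = home at its stop, across the tiles, parallel to the tray's y; grows to 1.0 (stop) as it swings level, anticlockwise from above, out over the bench on the robot's side. Starts at 0.75 to 0.98. Stays where it is left (friction about 0.12 N m).
- bar_knob (a point): Red upright post handle on the bar: 22 mm diameter, 42 mm high, from the bar's top (45 mm over the bench) to 87 mm. The point: its centre, 66 mm over the bench, 110 mm from the pivot. Bar 20 mm wide, 10 mm thick, underside 4 mm above the rim, reaching 240 mm from the pivot.
- pivot (a point): Vertical hinge axis of the bar at a corner of the tray, at the height of the bar's top, 45 mm over the bench. The bar points from here through the post handle.
- oil_can: Bystander: copper oil can, 72 mm wide, 80 mm high, spout to 100 mm. Origin under its centre.
- insulator: Bystander: brown-glazed ceramic insulator knob, 60 mm wide, 70 mm high. Origin under its centre.
- fuller: Bystander: steel fuller head lying down, about 117 mm long, 34 mm high. Origin under its centre.
- s_hook: Bystander: dull iron S-hook of 8 mm rod lying flat, about 90 mm long. Origin under its centre.
- tile_a_seat (a point): Fixed to the tray: where the cream tile's own point (tile_a_mid) is, axes included, once that tile is home (34.5 mm above the bench).
- tile_b_seat (a point): Fixed to the tray: where the red-brown tile's own point (tile_b_mid) is, axes included, once that tile is home (34.5 mm above the bench).
- tile_c_seat (a point): Fixed to the tray: where the grey tile's own point (tile_c_mid) is, axes included, once that tile is home (34.5 mm above the bench).
Things that resemble listed ones, but are neither listed nor needed, are in the scene too. Of the things that look like the part that bears tile_c_mid, take the one that is farthest to the robot's left at the start.

How it is judged (in metres and radians):
On the way, in this order (a step that is already met when the one before it is completed fails the run):
1. one tile lies flush in its place (((horizontal distance between tile_a_mid and tile_a_seat below 0.006 m and z of tile_a_mid in the frame of tile_a_seat between -0.003 and 0.003 m and angle between the x axis of tile_a_mid and the x axis of tile_a_seat, either way round below 0.08 rad and angle between tile_a_mid's own z axis and vertical below 0.05 rad) or (horizontal distance between tile_b_mid and tile_b_seat below 0.006 m and z of tile_b_mid in the frame of tile_b_seat between -0.003 and 0.003 m and angle between the x axis of tile_b_mid and the x axis of tile_b_seat, either way round below 0.08 rad and angle between tile_b_mid's own z axis and vertical below 0.05 rad) or (horizontal distance between tile_c_mid and tile_c_seat below 0.006 m and z of tile_c_mid in the frame of tile_c_seat between -0.003 and 0.003 m and angle between the x axis of tile_c_mid and the x axis of tile_c_seat, either way round below 0.08 rad and angle between tile_c_mid's own z axis and vertical below 0.05 rad))), for 0.1 s.
2. two tiles lie flush in their places ((((horizontal distance between tile_a_mid and tile_a_seat below 0.006 m and z of tile_a_mid in the frame of tile_a_seat between -0.003 and 0.003 m and angle between the x axis of tile_a_mid and the x axis of tile_a_seat, either way round below 0.08 rad and angle between tile_a_mid's own z axis and vertical below 0.05 rad) and (horizontal distance between tile_b_mid and tile_b_seat below 0.006 m and z of tile_b_mid in the frame of tile_b_seat between -0.003 and 0.003 m and angle between the x axis of tile_b_mid and the x axis of tile_b_seat, either way round below 0.08 rad and angle between tile_b_mid's own z axis and vertical below 0.05 rad)) or ((horizontal distance between tile_a_mid and tile_a_seat below 0.006 m and z of tile_a_mid in the frame of tile_a_seat between -0.003 and 0.003 m and angle between the x axis of tile_a_mid and the x axis of tile_a_seat, either way round below 0.08 rad and angle between tile_a_mid's own z axis and vertical below 0.05 rad) and (horizontal distance between tile_c_mid and tile_c_seat below 0.006 m and z of tile_c_mid in the frame of tile_c_seat between -0.003 and 0.003 m and angle between the x axis of tile_c_mid and the x axis of tile_c_seat, either way round below 0.08 rad and angle between tile_c_mid's own z axis and vertical below 0.05 rad)) or ((horizontal distance between tile_b_mid and tile_b_seat below 0.006 m and z of tile_b_mid in the frame of tile_b_seat between -0.003 and 0.003 m and angle between the x axis of tile_b_mid and the x axis of tile_b_seat, either way round below 0.08 rad and angle between tile_b_mid's own z axis and vertical below 0.05 rad) and (horizontal distance between tile_c_mid and tile_c_seat below 0.006 m and z of tile_c_mid in the frame of tile_c_seat between -0.003 and 0.003 m and angle between the x axis of tile_c_mid and the x axis of tile_c_seat, either way round below 0.08 rad and angle between tile_c_mid's own z axis and vertical below 0.05 rad)))), for 0.1 s.
3. all three tiles lie flush while the hold-down bar is still swung out (horizontal distance between tile_a_mid and tile_a_seat below 0.006 m and z of tile_a_mid in the frame of tile_a_seat between -0.003 and 0.003 m and angle between the x axis of tile_a_mid and the x axis of tile_a_seat, either way round below 0.08 rad and angle between each of tile_a_mid, tile_b_mid, tile_c_mid's own z axis and vertical below 0.05 rad and horizontal distance between tile_b_mid and tile_b_seat below 0.006 m and z of tile_b_mid in the frame of tile_b_seat between -0.003 and 0.003 m and angle between the x axis of tile_b_mid and the x axis of tile_b_seat, either way round below 0.08 rad and horizontal distance between tile_c_mid and tile_c_seat below 0.006 m and z of tile_c_mid in the frame of tile_c_seat between -0.003 and 0.003 m and angle between the x axis of tile_c_mid and the x axis of tile_c_seat, either way round below 0.08 rad and value of joint bar above 0.5 rad), for 0.1 s.
4. the bar is swung home across the tiles (value of joint bar below 0.08 rad), for 0.2 s.
At the end, for the whole second after the job is handed in: All three tiles lie in their own places, within 6 mm and 0.08 rad of the seat, flush within 3 mm of height and tilted less than 0.05 rad and staying so; the hold-down bar is within 0.08 rad of its locked stop and still (horizontal distance between tile_a_mid and tile_a_seat below 0.006 m and z of tile_a_mid in the frame of tile_a_seat between -0.003 and 0.003 m and angle between the x axis of tile_a_mid and the x axis of tile_a_seat, either way round below 0.08 rad and angle between each of tile_a_mid, tile_b_mid, tile_c_mid's own z axis and vertical below 0.05 rad and horizontal distance between tile_b_mid and tile_b_seat below 0.006 m and z of tile_b_mid in the frame of tile_b_seat between -0.003 and 0.003 m and angle between the x axis of tile_b_mid and the x axis of tile_b_seat, either way round below 0.08 rad and horizontal distance between tile_c_mid and tile_c_seat below 0.006 m and z of tile_c_mid in the frame of tile_c_seat between -0.003 and 0.003 m and angle between the x axis of tile_c_mid and the x axis of tile_c_seat, either way round below 0.08 rad and value of joint bar below 0.08 rad and velocity of joint bar between -0.05 and 0.05 rad/s); the robot touches nothing.
It fails at once if the copper oil can is pushed more than 30 mm or tipped (distance of oil_can from where it was at the start of the episode above 0.03 m or angle between oil_can's own z axis and vertical above 0.5 rad).
It fails at once if the brown insulator knob is pushed more than 30 mm or tipped (distance of insulator from where it was at the start of the episode above 0.03 m or angle between insulator's own z axis and vertical above 0.5 rad).
It fails at once if the steel fuller is pushed more than 30 mm or tipped (distance of fuller from where it was at the start of the episode above 0.03 m or angle between fuller's own z axis and vertical above 0.5 rad).
It fails at once if the iron S-hook is pushed more than 30 mm or tipped (distance of s_hook from where it was at the start of the episode above 0.03 m or angle between s_hook's own z axis and vertical above 0.5 rad).
It also fails if it takes over 72 s, if anything falls off the work surface, if the arm or the gripper's body presses on something with over 40 N, if the wrist force passes 120 N, or if a joint passes its speed limit or range.

## Working session

There is one attempt and no reset: what is moved stays moved. The work goes in short steps, Python scripts to look and compute and a tool call to move; the robot and the scene stay as the last step left them, time stands still between calls to the robot, and variables do not carry over. Pictures are saved under pics/ and viewed, and the job is handed in when it is done.

Besides the shell and the picture viewer there is one more tool, called as name(argument=value, ...) on one line, values as JSON. servo_tool: Moves the arm, as the interface text tells. Its arguments: {"type":"object","properties":{"deltas":{"type":"array"}},"required":["deltas"]}

```bash
ls; mkdir -p pics
python3 - <<'E'
from rig import ctrl, cams
import cv2,numpy as np
s=ctrl.read_state();print(s)
for n in ["side","top","wrist"]:
    d=cams.get_image(n)
    cv2.imwrite(f"pics/{n}0.png",d["color"][:,:,::-1])
    np.savez(f"pics/{n}0.npz",**d)
    print(n,d["vertical_fov"],d["cx"],d["cy"],d["k1"],np.round(d["extrinsics"],3).tolist(),(d["depth"]>0).mean())
E
```

```text
pics
{'time': 0.0, 'joints': array([ 1.21590838e+00,  8.79664253e-02,  1.37225035e+00,  1.04862963e-05,
        1.68360529e+00, -1.03132366e-01]), 'qd': array([-0.0007159 , -0.0007725 ,  0.00032568, -0.00133911,  0.00054557,
        0.00022081]), 'joint_efforts': array([-4.33374598e-04, -3.40195620e+01, -3.02422428e+01,  7.16035324e-02,
        3.32036277e-02, -1.83031761e-04]), 'ee_pos': array([136.83275564, 532.13685996, 204.29992802]), 'tool_rot': array([ 7.90285359e-01,  6.12737961e-01, -9.49327110e-04,  5.84278214e-04]), 'force': array([1.08185474, 0.4540691 , 0.61781186]), 'wrist_torque': array([0.03518586, 0.0013016 , 0.04189043]), 'finger_gap': 94.18323585052516}
side 56.40020104686028 320.2644812908715 234.77909270021198 0.028508279234707456 [[0.99, -0.139, 0.005, -552.624], [0.094, 0.692, 0.716, -36.464], [-0.103, -0.709, 0.698, -1120.106], [0.0, 0.0, 0.0, 1.0]] 0.9960970052083333
top 53.8137459652611 326.4540536863545 237.9022298687743 -0.08116186155130482 [[-0.025, -0.999, -0.028, -53.993], [0.988, -0.029, 0.155, -537.667], [-0.155, -0.024, 0.988, -1220.741], [0.0, 0.0, 0.0, 1.0]] 0.9958170572916667
wrist 71.14867402515901 321.02192483078613 244.69293595564292 -0.04743037760535622 [[0.249, 0.969, -0.001, -549.359], [-0.94, 0.241, -0.241, 26.042], [-0.233, 0.061, 0.971, -389.429], [0.0, 0.0, 0.0, 1.0]] 0.9833170572916666
```

View pics/top0.png

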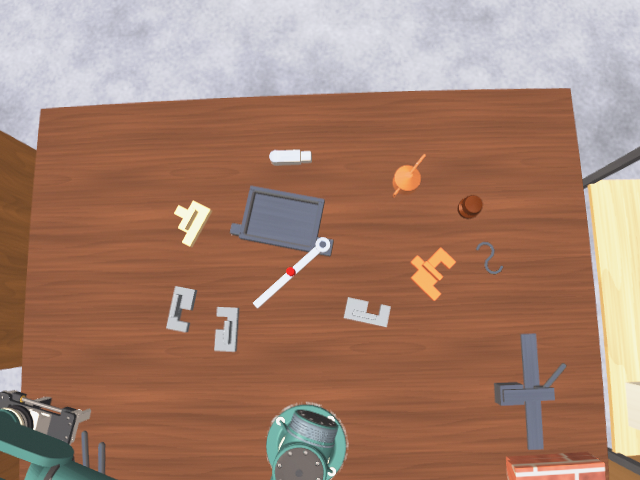

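View pics/side0.png

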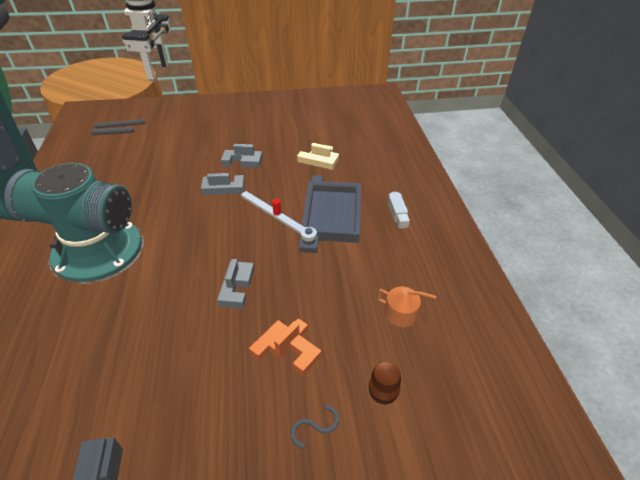

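View pics/wrist0.png

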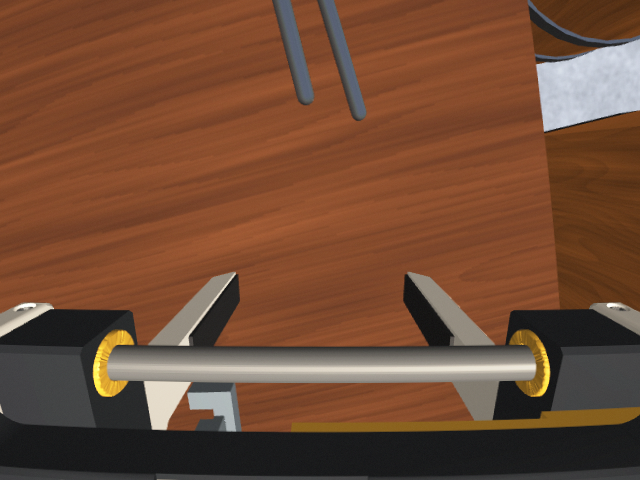

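The top view shows: tray at about (283,220), bar from its pivot at (322,244), cream tile (192,222), red-brown tile (432,272), and three greys at (180,309), (227,330) and (367,312). The leftmost grey, (180,309), is the one to take.

```bash
cat > h.py <<'E'
import numpy as np,cv2
class Cam:
    def __init__(s,d):
        s.d=d; s.img=d["color"]; s.f=240/np.tan(np.radians(float(d["vertical_fov"]))/2)
        s.cx,s.cy,s.k1=float(d["cx"]),float(d["cy"]),float(d["k1"]); s.E=np.array(d["extrinsics"],float)
        s.R=s.E[:3,:3]; s.c=-s.R.T@s.E[:3,3]
        s.K=np.array([[s.f,0,s.cx],[0,s.f,s.cy],[0,0,1.]]); s.D=np.array([s.k1,0,0,0.])
    def slopes(s,uv):
        return cv2.undistortPoints(np.asarray(uv,float).reshape(-1,1,2),s.K,s.D)[:,0]
    def rays(s,uv):
        m=s.slopes(uv); return np.c_[m[:,0],-m[:,1],-np.ones(len(m))]@s.R
    def plane(s,uv,z):
        r=s.rays(uv); t=(z-s.c[2])/r[:,2]; return s.c+r*t[:,None]
    def proj(s,P):
        p=np.asarray(P,float).reshape(-1,3)@s.R.T+s.E[:3,3]; q=np.c_[p[:,0],-p[:,1],-p[:,2]]
        return cv2.projectPoints(q,np.zeros(3),np.zeros(3),s.K,s.D)[0][:,0]
    def cloud(s):
        v,u=np.mgrid[0:480,0:640]; r=s.rays(np.c_[u.ravel(),v.ravel()])
        return (s.c+r*np.asarray(s.d["depth"],float).reshape(-1,1)).reshape(480,640,3)
def tri(pairs):
    # pairs: list of (cam,uv)
    A=np.zeros((3,3));b=np.zeros(3);L=[]
    for c,uv in pairs:
        r=c.rays([uv])[0]; r/=np.linalg.norm(r); M=np.eye(3)-np.outer(r,r); A+=M;b+=M@c.c;L.append((M,c.c))
    X=np.linalg.solve(A,b); return X,[float(np.linalg.norm(M@(X-c))) for M,c in L]
def load(n): return Cam(dict(np.load(f"pics/{n}.npz")))
def snap(name,tag):
    from rig import cams
    d=cams.get_image(name); np.savez(f"pics/{tag}.npz",**d); cv2.imwrite(f"pics/{tag}.png",d["color"][:,:,::-1]); return Cam(d)
E
python3 - <<'E'
from h import *
for n in ("top0","side0","wrist0"):
    c=load(n);P=c.cloud();print(n,c.c.round(),c.f)
    m=np.isfinite(P[...,2])&(c.d["depth"]>0)&(P[...,0]>150)&(P[...,0]<800)&(abs(P[...,1])<450)
    z=P[...,2][m];print(np.percentile(z,[1,5,50,95,99]).round(1),m.sum())
t=load("top0")
im=t.img[140:370,140:520,::-1];cv2.imwrite("pics/topz.png",cv2.resize(im,None,fx=2.1,fy=2.1,interpolation=cv2.INTER_CUBIC))
s=load("side0")
im=s.img[130:390,180:440,::-1];cv2.imwrite("pics/sidez.png",cv2.resize(im,None,fx=2.3,fy=2.3,interpolation=cv2.INTER_CUBIC))
E
```

```text
top0 [ 340.  -99. 1287.] 472.92523185439995
[-5.5 -3.6  1.1 31.3 67.8] 76515
side0 [ 435. -846.  811.] 447.59622280183913
[-3.5 -2.4  0.4 32.5 60.1] 69363
wrist0 [ 71. 550. 384.] 335.54587568039904
[-1.8 -1.2  0.1 24.9 31.9] 15185
```

View pics/topz.png

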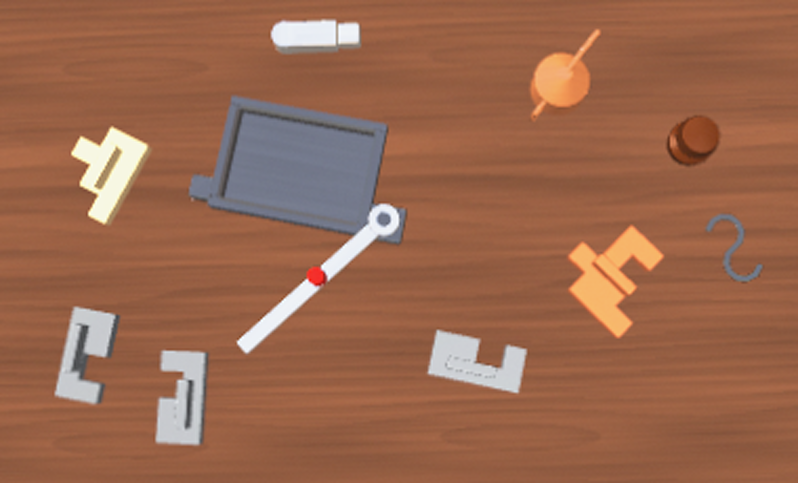

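View pics/sidez.png

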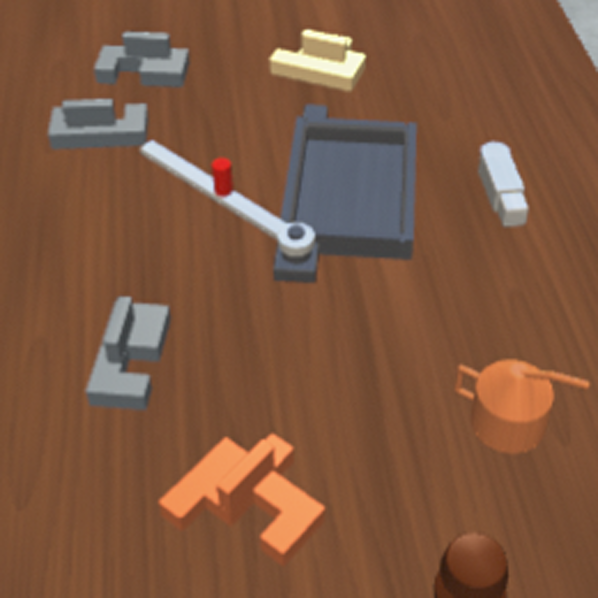

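Run:
```python
from h import *
t=load("top0"); s=load("side0")
Pt=t.cloud()
hsv=cv2.cvtColor(t.img,cv2.COLOR_RGB2HSV)
def blob(m,near):
    n,l,st,ce=cv2.connectedComponentsWithStats(m.astype(np.uint8))
    k=l[near[1],near[0]]
    if k==0:
        d=[np.hypot(*(c-near)) for c in ce[1:]];k=1+int(np.argmin(d))
    return (l==k).astype(np.uint8)
rg=t.img.astype(int)
masks={'cream':blob((rg[...,0]>190)&(rg[...,1]>180)&(rg[...,2]>120)&(rg[...,0]-rg[...,2]>20),(190,222)),
'red':blob((hsv[...,1]>120)&(rg[...,0]>200),(425,280)),
'grey':blob((abs(rg[...,0]-rg[...,2])<25)&(rg[...,0]>90),(172,318))}
for k,m in masks.items():
    c=max(cv2.findContours(m,cv2.RETR_EXTERNAL,cv2.CHAIN_APPROX_NONE)[0],key=cv2.contourArea)
    a=cv2.approxPolyDP(c,2.2,True)[:,0]
    X=t.plane(a,25.)
    print(k,m.sum());print(np.c_[a,X[:,:2]].round(0).astype(int).tolist())
    zz=Pt[...,2][m>0];print(np.percentile(zz,[5,30,50,80,90,97]).round())
    hi=(m>0)&(Pt[...,2]>44);
    q=Pt[hi][:,:2].mean(0);print('rib',q.round(),hi.sum())
```

```text
cream 391
[[194, 201, 653, 297], [187, 209, 631, 316], [178, 205, 643, 342], [174, 212, 624, 353], [183, 218, 606, 327], [178, 228, 578, 341], [186, 232, 566, 318], [182, 242, 539, 328], [189, 246, 527, 308], [209, 208, 632, 254]]
[-1. 23. 25. 28. 35. 58.]
rib [591. 289.] 37
red 1092
[[440, 247, 505, -373], [426, 261, 468, -333], [417, 255, 485, -310], [411, 261, 469, -293], [418, 269, 447, -311], [411, 278, 424, -291], [433, 300, 364, -346], [440, 294, 379, -365], [433, 285, 404, -348], [442, 277, 424, -373], [434, 268, 449, -353], [441, 261, 467, -373], [448, 268, 448, -391], [455, 262, 463, -411]]
[ 3. 24. 26. 29. 55. 59.]
rib [ 437. -333.] 136
grey 699
[[176, 286, 419, 343], [166, 327, 309, 368], [187, 331, 298, 310], [189, 324, 316, 305], [180, 321, 325, 330], [174, 312, 349, 347], [179, 294, 397, 334], [182, 296, 391, 325], [178, 310, 354, 336], [191, 309, 356, 300], [194, 290, 407, 293]]
[20. 25. 26. 31. 57. 60.]
rib [366. 326.] 129
```

```bash
cat >> h.py <<'E'
def go(x,y,z,ang=None):
    """print tool-frame deltas to world TCP target, tool-x world angle ang"""
    from rig import ctrl
    from scipy.spatial.transform import Rotation as Ro
    s=ctrl.read_state(); R=Ro.from_quat(s["tool_rot"]).as_matrix()
    d=R.T@(np.array([x,y,z])-s["ee_pos"]); a=np.arctan2(R[1,0],R[0,0])
    yaw=0 if ang is None else -((ang-a+np.pi)%(2*np.pi)-np.pi)
    print("t",round(s["time"],2),"pos",s["ee_pos"].round(1),"ang",round(a,3),"gap",round(s["finger_gap"],1),"F",s["force"].round(1),"tilt",(R[2,:2]).round(4))
    print("deltas",d.round(1),"yaw",round(yaw,3),"rows",max(np.linalg.norm(d)/41.7,abs(yaw)/.125).round(1))
E
python3 - <<'E'
from h import *
go(366,326,250,1.35)
E
```

```text
t 0.15 pos [136.9 532.3 204.6] ang 1.319 gap 94.2 F [0.  0.3 0.7] tilt [-0.0017 -0.0002]
deltas [-142.8  273.3  -45.2] yaw -0.031 rows 7.5
```

servo_tool(deltas=[[1, -143, 273, -45, -0.03], [1, -143, 273, -45, -0.03], [1, -143, 273, -45, -0.03], [1, -143, 273, -45, -0.03], [1, -143, 273, -45, -0.03]])

```text
time: 0.57
ee_pos: [290.7, 392.8, 235.1]
tool_rot: [0.781, 0.625, -0.001, 0.0]
force: [1.2, 0.3, 0.1]
finger_gap: 93.9
```

Run:
```python
from h import *
go(366,326,250,1.35)
```

```text
t 0.57 pos [290.7 392.8 235.1] ang 1.35 gap 93.9 F [1.2 0.3 0.1] tilt [-0.002  -0.0004]
deltas [-48.7  88.1 -14.9] yaw -0.0 rows 2.4
```

servo_tool(deltas=[[1, -49, 88, -15, 0], [1, -49, 88, -15, 0], [1, -49, 88, -15, 0], [1, -49, 88, -15, 0], [1, -49, 88, -15, 0]])

```text
time: 0.98
ee_pos: [366.3, 325.1, 249.8]
tool_rot: [0.782, 0.624, -0.001, 0.0]
force: [-0.8, -0.1, 0.3]
finger_gap: 93.8
```

Run:
```python
from h import *
go(366,326,250,1.35)
c=snap("wrist","w1")
print(c.proj([[366,326,57],[366,326,25]]))
```

```text
t 0.98 pos [366.3 325.1 249.8] ang 1.347 gap 93.8 F [-0.8 -0.1  0.3] tilt [-0.0021 -0.0013]
deltas [ 0.8 -0.5 -0.2] yaw -0.003 rows 0.0
[[321.84949612 223.990788  ]
 [321.82136584 219.26984172]]
```

View pics/w1.png

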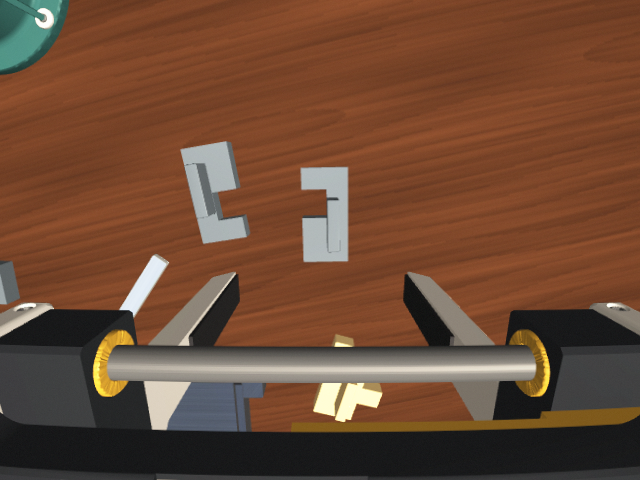

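```bash
cat >> h.py <<'E'
OUT={'a':np.array([[-65,-31.5],[50,-31.5],[50,24],[20,24],[20,54],[-5,54],[-5,24],[-35,24],[-35,-6],[-65,-6]],float),
'b':np.array([[-49.5,-59.5],[-24,-59.5],[-24,-29.5],[6,-29.5],[6,.5],[40.5,.5],[40.5,-29.5],[66,-29.5],[66,26],[6,26],[6,56],[-19.5,56],[-19.5,26],[-49.5,26]],float),
'c':np.array([[-65,-37],[-40,-37],[-40,-7],[-5,-7],[-5,-37],[50,-37],[50,18.5],[-65,18.5]],float)}
def rect(X):
    (cx,cy),(w,h),a=cv2.minAreaRect(np.float32(X).reshape(-1,1,2)); a=np.radians(a)
    if w<h: w,h,a=h,w,a+np.pi/2
    return np.array([cx,cy]).round(1),round(w,1),round(h,1),round((a+np.pi/2)%np.pi-np.pi/2,3)
def rigid(src,dst):
    a=src.mean(0);b=dst.mean(0);H=(src-a).T@(dst-b);th=np.arctan2(H[0,1]-H[1,0],H[0,0]+H[1,1])
    R=np.array([[np.cos(th),-np.sin(th)],[np.sin(th),np.cos(th)]]);t=b-R@a
    return th,t,np.linalg.norm(src@R.T+t-dst,axis=1)
E
python3 - <<'E'
from h import *
c=load("w1");P=c.cloud();z=P[...,2]
im=c.img.astype(int)
roi=np.zeros((480,640),bool);roi[150:275,285:365]=1
print(np.percentile(z[roi],[2,20,50,80,90,98]).round(1))
m=roi&(z>48)&(z<66); n,l,st,ce=cv2.connectedComponentsWithStats(m.astype(np.uint8));k=1+st[1:,4].argmax();m=l==k
print(st[k]); print('ribtop z',np.median(z[m]),rect(P[m][:,:2]))
v,u=np.nonzero(m);print(rect(c.plane(np.c_[u,v],57.)[:,:2]))
cv2.imwrite("pics/w1z.png",cv2.resize(c.img[140:285,280:370,::-1],None,fx=4,fy=4,interpolation=cv2.INTER_CUBIC))
m2=roi&(z>15); 
c2=max(cv2.findContours(m2.astype(np.uint8),cv2.RETR_EXTERNAL,cv2.CHAIN_APPROX_NONE)[0],key=cv2.contourArea)
a=cv2.approxPolyDP(c2,2.5,True)[:,0];print(np.c_[a,c.plane(a,25.)[:,:2].round()].tolist())
E
```

```text
[-1.6 -0.5  0.5 24.9 25.9 57.4]
[327 199  13  53 651]
ribtop z 56.87005367832103 (array([371. , 337.9]), 59.6, 13.5, np.float64(-0.21))
(array([370.4, 337.9]), 59.7, 13.5, np.float64(-0.211))
[[301.0, 167.0, 300.0, 316.0], [302.0, 188.0, 324.0, 311.0], [327.0, 189.0, 332.0, 340.0], [327.0, 215.0, 362.0, 333.0], [303.0, 217.0, 358.0, 304.0], [304.0, 261.0, 413.0, 292.0], [347.0, 260.0, 423.0, 345.0], [346.0, 167.0, 312.0, 367.0]]
```

View pics/w1z.png

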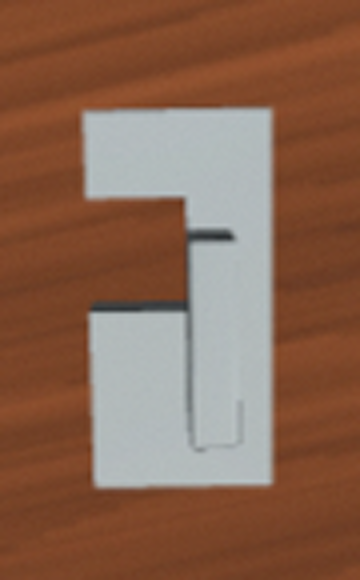

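Run:
```python
from h import *
c=load("w1")
a=[[301,167],[302,188],[327,189],[327,215.5],[303,217],[304,261],[347.5,260.5],[347,167]]
X=c.plane(a,25.)[:,:2]
print(rigid(OUT['c'],X))
# second view: top
t=load("top0")
print('top proj of rib centre',t.proj([[370.7,338,57],[370.7,338,25]]).round(1), 'side',load("side0").proj([[370.7,338,57]]).round(1))
go(370.7,338,27,1.57-.212)
```

```text
(np.float64(-0.20789037133642368), array([371.07362665, 338.65303939]), array([0.03422037, 0.67003764, 1.23342374, 1.89156362, 0.8788976 ,
       0.5026299 , 0.65684241, 1.63026071]))
top proj of rib centre [[173.2 303.6]
 [177.3 303.8]] side [[243.5 144.7]]
t 1.03 pos [365.5 325.8 249.7] ang 1.349 gap 93.8 F [-0.8  0.6  0.6] tilt [-0.0022 -0.0016]
deltas [ 13.5   2.7 222.7] yaw -0.009 rows 5.3
```

servo_tool(deltas=[[0.6, 13.5, 2.7, 130, -0.01], [0.6, 13.5, 2.7, 130, -0.01], [0.6, 13.5, 2.7, 130, -0.01], [0.6, 13.5, 2.7, 130, -0.01], [0.6, 13.5, 2.7, 130, -0.01]])

```text
time: 1.45
ee_pos: [367.5, 337.7, 116.1]
tool_rot: [0.777, 0.63, -0.006, -0.0]
force: [-0.4, -0.4, 0.7]
finger_gap: 63.9
```

Run:
```python
from h import *
go(370.7,338,27,1.57-.212)
c=snap("wrist","w2")
print(c.proj([[370.7,338,57]]))
P=c.cloud();z=P[...,2]
u0,v0=c.proj([[370.7,338,57]])[0].astype(int)
roi=np.zeros((480,640),bool);roi[v0-80:v0+80,u0-35:u0+35]=1
m=roi&(z>48)&(z<66); n,l,st,ce=cv2.connectedComponentsWithStats(m.astype(np.uint8));k=1+st[1:,4].argmax();m=l==k
print(st[k],np.median(z[m]),rect(P[m][:,:2]))
```

```text
t 1.45 pos [367.5 337.7 116.1] ang 1.362 gap 63.9 F [-0.4 -0.4  0.7] tilt [-0.0084 -0.0077]
deltas [ 1.8  3.7 89. ] yaw 0.004 rows 2.1
[[322.94805698 261.68559668]]
[ 314  221   19   79 1495] 56.812239200268465 (array([370.9, 337.9]), 59.8, 13.8, np.float64(-0.203))
```

View pics/w2.png

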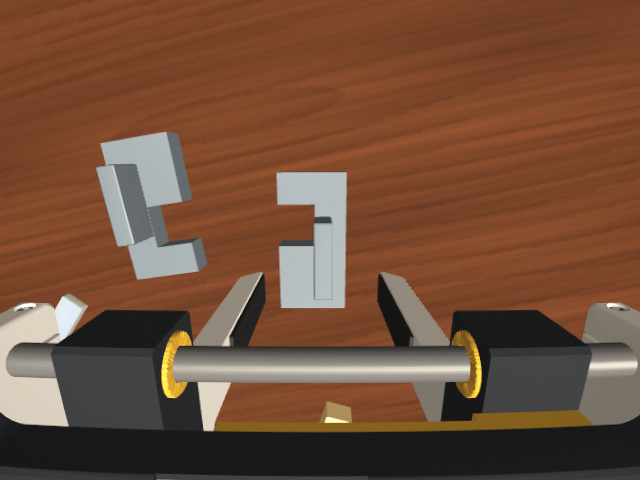

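The wrist image shows the rib at (323,260), and both heights give (370.9, 337.9), z 57. I'm descending and gripping.

servo_tool(deltas=[[0.6, 1.8, 3.7, 60, 0], [0.6, 1.8, 3.7, 75, 0], [0.6, 1.8, 3.7, 87.5, 0], [0.6, 1.8, 3.7, 87.5, 0], [0.6, 1.8, 3.7, 87.5, 0]])

```text
time: 1.92
ee_pos: [374.7, 341.0, 34.7]
tool_rot: [0.777, 0.63, -0.0, -0.0]
force: [-0.6, 0.0, -0.0]
finger_gap: 56.6
```

Run:
```python
from h import *
go(370.9,338,28.5,1.57-.207)
```

```text
t 1.92 pos [374.7 341.   34.7] ang 1.362 gap 56.6 F [-0.6  0.  -0. ] tilt [-0.0005 -0.0005]
deltas [-3.7 -3.1  6.2] yaw -0.001 rows 0.2
```

servo_tool(deltas=[[0.5, -3.7, -3.1, 6, 0], [0.5, -3.7, -3.1, 6, 0], [0, -3.7, -3.1, 6, 0], [0, -3.7, -3.1, 6, 0], [0, -3.7, -3.1, 6, 0]])

```text
time: 2.33
ee_pos: [371.3, 338.3, 29.7]
tool_rot: [0.777, 0.63, 0.001, 0.0]
force: [0.3, 0.0, 0.2]
finger_gap: 30.5
```

Run:
```python
from h import *
go(370.9,338,28.5,1.57-.207)
```

```text
t 2.33 pos [371.3 338.3  29.7] ang 1.362 gap 30.5 F [0.3 0.  0.2] tilt [0.0008 0.0007]
deltas [-0.4 -0.4  1.2] yaw -0.001 rows 0.0
```

servo_tool(deltas=[[0, 0, 0, 0, 0], [0, 0, 0, 0, 0], [0, 0, 0, 0, 0], [0, 0, 0, 0, 0], [0, 0, 0, 0, 0]])

```text
time: 2.75
ee_pos: [371.4, 338.0, 29.8]
tool_rot: [0.777, 0.629, 0.0, 0.0]
force: [-1.2, -1.2, 1.6]
finger_gap: 13.6
```

Run:
```python
from h import *
go(371,338,178,1.57-.207)
```

```text
t 2.75 pos [371.4 338.   29.8] ang 1.362 gap 13.6 F [-1.2 -1.2  1.6] tilt [0.0002 0.0009]
deltas [-1.000e-01 -3.000e-01 -1.482e+02] yaw -0.001 rows 3.6
```

servo_tool(deltas=[[0, 0, 0, -40, 0], [0, 0, 0, -80, 0], [0, 0, 0, -120, 0], [0, 0, 0, -160, 0], [0, 0, 0, -170, 0]])

```text
time: 3.17
ee_pos: [373.5, 340.0, 206.6]
tool_rot: [0.777, 0.63, 0.006, 0.0]
force: [1.1, 1.1, -1.5]
finger_gap: 13.9
```

Run:
```python
from h import *
t=load("top0")
a=np.array([[233,97],[387,124],[371,237],[209,207]])/2.1+140
X=t.plane(a,31.)[:,:2];print(X.round(1),X.mean(0))
for i in range(4): d=X[(i+1)%4]-X[i];print(np.linalg.norm(d).round(1),np.arctan2(d[1],d[0]).round(3))
print('pivot',t.plane(np.array([[384,218]])/2.1+140,47.),'post top',t.plane([np.array([316,275])/2.1+140],87.),'end',t.plane([np.array([243,347])/2.1+140],45.))
P=t.cloud();
go(600,210,200,1.41)
```

```text
[[688.  136.2]
 [644.9 -65.2]
 [497.8 -41.2]
 [542.7 167.3]] [593.35798704  49.28047493]
205.9 -1.781
149.1 2.98
213.2 1.359
148.6 -0.211
pivot [[519.49502546 -58.84201324  47.        ]] post top [[446.21668302  24.12760448  87.        ]] end [[362.23331315 121.18619923  45.        ]]
t 3.17 pos [373.5 340.  206.6] ang 1.362 gap 13.9 F [ 1.1  1.1 -1.5] tilt [0.0091 0.0083]
deltas [-80.3 248.4   8. ] yaw -0.048 rows 6.3
```

servo_tool(deltas=[[0, -80, 297, 0, -0.01], [0, -80, 297, 0, -0.01], [0, -80, 297, 0, -0.01], [0, -80, 297, 0, -0.01], [0, -80, 297, 0, -0.01]])

```text
time: 3.58
ee_pos: [558.2, 243.9, 202.6]
tool_rot: [0.774, 0.634, 0.004, -0.001]
force: [0.7, 1.1, -3.1]
finger_gap: 13.6
```

Run:
```python
from h import *
go(650,200,205,1.37)
```

```text
t 3.58 pos [558.2 243.9 202.6] ang 1.372 gap 13.6 F [ 0.7  1.1 -3.1] tilt [0.0075 0.0046]
deltas [-24.9  98.6  -2.2] yaw 0.002 rows 2.4
```

servo_tool(deltas=[[0, -25, 98.5, -2, 0], [0, -25, 98.5, -2, 0], [0, -25, 98.5, -2, 0], [0, -25, 98.5, -2, 0], [0, -25, 98.5, -2, 0]])

```text
time: 4.0
ee_pos: [649.7, 199.1, 200.5]
tool_rot: [0.774, 0.633, 0.002, -0.002]
force: [-0.4, -0.0, -4.2]
finger_gap: 13.8
```

Run:
```python
from h import *
go(650,200,205,1.37)
c=snap("wrist","w3")
```

```text
t 4.0 pos [649.7 199.1 200.5] ang 1.371 gap 13.8 F [-0.4 -0.  -4.2] tilt [ 0.0057 -0.0016]
deltas [ 1.   0.1 -4.5] yaw 0.001 rows 0.1
```

View pics/w3.png

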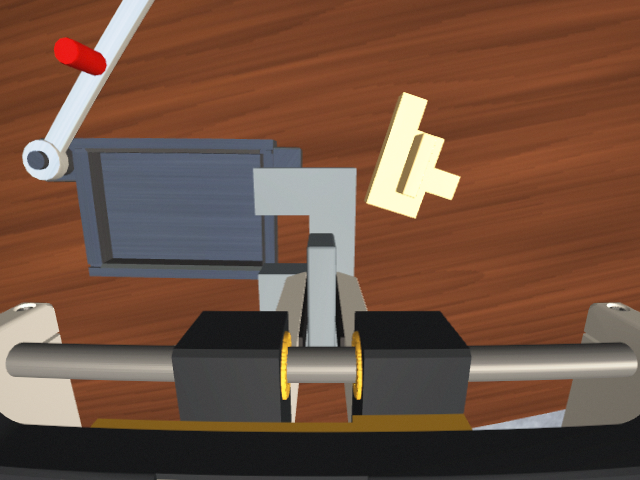

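Run:
```python
from h import *
c=load("w3");P=c.cloud();z=P[...,2]
# tray floor region
m=np.zeros((480,640),bool);m[120:300,60:310]=1
print('floor z',np.median(z[180:240,130:230]),'rim z',np.median(z[141:149,120:240]))
rim=m&(z>26)&(z<36)
cv2.imwrite("pics/rim.png",cv2.resize(np.hstack([(rim[110:300,40:320]*255).astype(np.uint8)]),None,fx=2.5,fy=2.5,interpolation=cv2.INTER_NEAREST))
cv2.imwrite("pics/w3z.png",cv2.resize(c.img[120:290,20:320,::-1],None,fx=2.6,fy=2.6,interpolation=cv2.INTER_CUBIC))
```

```text
floor z 5.809968059474727 rim z 30.728207319686675
```

View pics/rim.png

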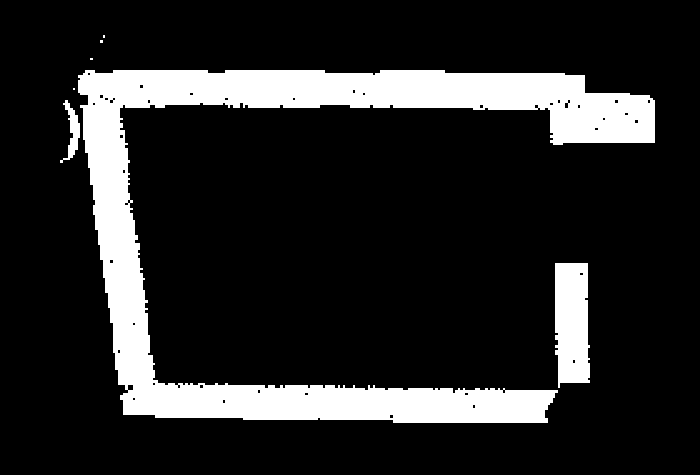

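View pics/w3z.png

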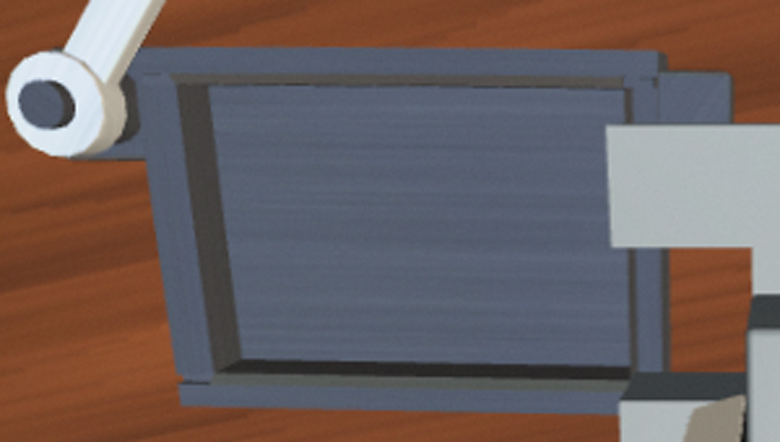

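```bash
cat > tray.py <<'E'
from h import *
c=load("w3");P=c.cloud();z=P[...,2]
m=np.zeros((480,640),bool);m[130:300,60:320]=1
rim=(m&(z>26)&(z<36))
rim=cv2.morphologyEx(rim.astype(np.uint8),cv2.MORPH_OPEN,np.ones((3,3)))>0
def fit(pts):
    X=c.plane(pts,31.)[:,:2].astype(np.float32)
    vx,vy,x0,y0=cv2.fitLine(X,cv2.DIST_HUBER,0,.01,.01).ravel()
    n=np.array([-vy,vx]);r=(X-[x0,y0])@n
    return np.array([x0,y0],float),np.array([vx,vy],float),r.std()
L={}
L['near']=fit([(u,np.nonzero(rim[:,u])[0].min()-.5) for u in range(100,265)])
L['far']=fit([(u,np.nonzero(rim[:,u])[0].max()+.5) for u in range(100,250)])
L['right']=fit([(np.nonzero(rim[v])[0].min()-.5,v) for v in range(165,258)])
L['left']=fit([(np.nonzero(rim[v])[0].max()+.5,v) for v in range(218,258)])
for k,(p,d,s) in L.items(): print(k,p.round(1),round(float(np.arctan(d[1]/d[0])),3) if abs(d[0])>abs(d[1]) else ('perp',round(float(-np.arctan(d[0]/d[1])),3)),round(float(s),2))
def X(a,b):
    p,d,_=L[a];q,e,_=L[b];t=np.linalg.solve(np.c_[d,-e],q-p);return p+t[0]*d
C=[X('far','left'),X('far','right'),X('near','right'),X('near','left')]
C=np.array(C);src=np.array([[74,104],[74,-104],[-74,-104],[-74,104]],float)
th,t,e=rigid(src,C);print('corners',C.round(1).tolist(),'tray yaw',th.round(4),'origin',t.round(1),'err',e.round(1))
R=np.array([[np.cos(th),-np.sin(th)],[np.sin(th),np.cos(th)]])
for k,s in dict(a=(7.5,-56.25),b=(-8.25,1.75),c=(7.5,69.25)).items(): print('seat',k,(R@s+t).round(1))
E
python3 tray.py
```

```text
near [522.2  42. ] ('perp', -0.219) 0.4
far [671.8  31.8] ('perp', -0.215) 0.41
right [581.2 -48.9] -0.217 2.01
left [648.2 150. ] -0.233 0.6
corners [[695.1, 138.9], [650.9, -64.3], [505.7, -32.3], [551.4, 172.9]] tray yaw -0.2194 origin [600.8  53.8] err [0.6 0.7 0.7 1.5]
seat a [595.8  -2.7]
seat b [593.1  57.3]
seat c [623.2 119.8]
```

Run:
```python
from h import *
th=-.2194;t0=np.array([600.8,53.8]);R=np.array([[np.cos(th),-np.sin(th)],[np.sin(th),np.cos(th)]])
src=np.array([[74,104],[74,-104],[-74,-104],[-74,104]],float)@R.T+t0
for n,o in(("top0",(140,140)),("side0",(180,130))):
    c=load(n);uv=c.proj(np.c_[src,[31]*4]).round(1);print(n,uv.tolist())
    im=c.img[:,:,::-1].copy();im=cv2.resize(im,None,fx=4,fy=4,interpolation=cv2.INTER_CUBIC)
    for u,v in uv: cv2.circle(im,(int((u+.5)*4),int((v+.5)*4)),4,(0,255,0),1)
    u0,v0=uv.mean(0)*4;cv2.imwrite(f"pics/chk_{n}.png",im[int(v0)-220:int(v0)+220,int(u0)-260:int(u0)+260])
```

```text
top0 [[249.9, 183.5], [323.7, 197.1], [313.0, 250.0], [238.0, 235.5]]
side0 [[361.6, 182.9], [360.4, 233.8], [301.6, 230.3], [309.6, 180.1]]
```

View pics/chk_top0.png

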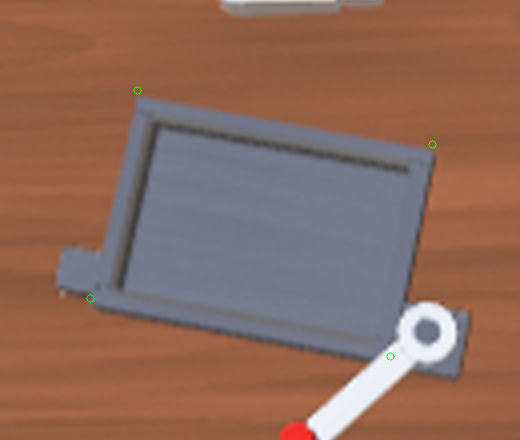

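View pics/chk_side0.png

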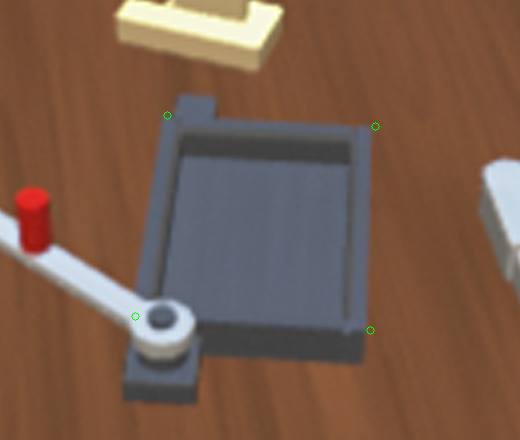

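Run:
```python
from h import *
c=load("w3");P=c.cloud()
im=cv2.resize(c.img[150:320,230:380,::-1],None,fx=4,fy=4,interpolation=cv2.INTER_CUBIC);cv2.imwrite("pics/w3t.png",im)
print('tile top z',np.median(P[175:205,270:340,2]),'rib top',np.median(P[260:300,312:330,2]))
print('TCP proj',c.proj([[649.7,199.1,200.5]]))
```

```text
tile top z 195.64172356067226 rib top 227.55555059782728
TCP proj [[321.05660288 285.94745876]]
```

View pics/w3t.png

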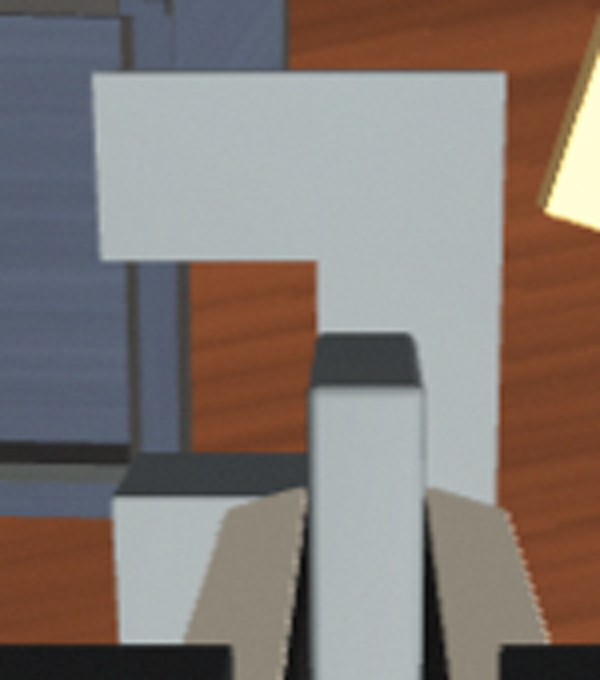

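Run:
```python
from h import *
c=load("w3")
a=np.array([[92,72],[506,72],[101,261],[316,261],[115,496]])/4+[230-.4,150-.4]
src=np.array([[-65,-37],[-65,18.5],[-40,-37],[-40,-7],[-5,-37]],float)
X=c.plane(a,195.65)[:,:2]
th,t,e=rigid(src,X);print('held tile point',t.round(1),'yaw',th.round(3),e.round(1),'tcp 649.7 199.1, ang-pi/2',1.371-np.pi/2)
```

```text
held tile point [649.4 199.7] yaw -0.197 [0.3 0.  0.3 0.5 0.6] tcp 649.7 199.1, ang-pi/2 -0.19979632679489656
```

Run:
```python
from h import *
go(623.2,119.8,110,1.350)
```

```text
t 4.05 pos [649.  200.  201.6] ang 1.372 gap 14.0 F [-0.6 -0.1 -3.9] tilt [ 0.0063 -0.0006]
deltas [-84.3  -9.4  91.1] yaw 0.022 rows 3.0
```

servo_tool(deltas=[[0, -42, -5, 30, 0.01], [0, -84, -9.5, 50, 0.02], [0, -84, -9.5, 75, 0.02], [0, -84, -9.5, 91, 0.02], [0, -84, -9.5, 91, 0.02]])

```text
time: 4.47
ee_pos: [617.8, 120.0, 104.0]
tool_rot: [0.78, 0.626, -0.002, -0.006]
force: [-1.2, 0.1, -4.6]
finger_gap: 13.9
```

servo_tool(deltas=[[0, 0, 0, 0, 0], [0, 0, 0, 0, 0]])

```text
time: 4.63
ee_pos: [617.0, 121.4, 104.3]
tool_rot: [0.779, 0.626, -0.003, -0.006]
force: [-0.6, 0.5, -3.2]
finger_gap: 13.5
```

Run:
```python
from h import *
go(623.2,119.8,80,1.350)
c=snap("wrist","w4")
```

```text
t 4.63 pos [617.  121.4 104.3] ang 1.354 gap 13.5 F [-0.6  0.5 -3.2] tilt [ 0.0037 -0.0127]
deltas [-0.3  6.7 24.3] yaw 0.004 rows 0.6
```

View pics/w4.png

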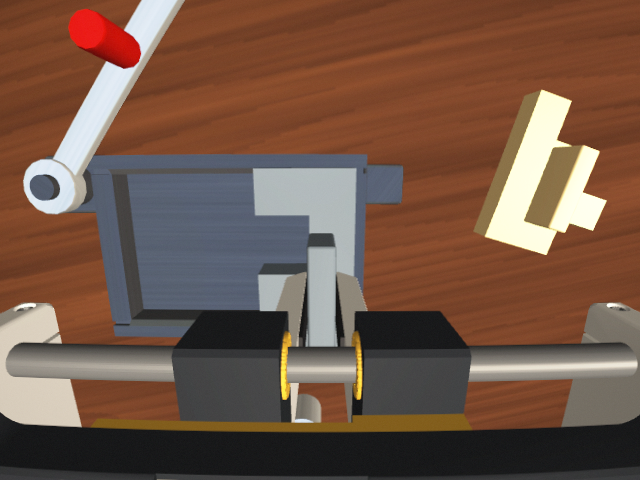

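```bash
cat > tray2.py <<'E'
from h import *
import sys
def fitline(c,pts,zz=31.):
    X=c.plane(pts,zz)[:,:2].astype(np.float32)
    vx,vy,x0,y0=[float(q) for q in cv2.fitLine(X,cv2.DIST_HUBER,0,.01,.01).ravel()]
    r=(X-[x0,y0])@np.array([-vy,vx]);return np.array([x0,y0]),np.array([vx,vy]),r.std()
def edge(c,rim,kind,rng):
    o=[]
    for i in rng:
        q=np.nonzero(rim[:,i] if kind in('top','bot') else rim[i])[0]
        if len(q)==0: continue
        o.append({'top':(i,q.min()-.5),'bot':(i,q.max()+.5),'L':(q.min()-.5,i),'R':(q.max()+.5,i)}[kind])
    return o
def rimmask(c,v0,v1,u0,u1):
    z=c.cloud()[...,2];m=np.zeros((480,640),bool);m[v0:v1,u0:u1]=1
    return cv2.morphologyEx((m&(z>26)&(z<36)).astype(np.uint8),cv2.MORPH_OPEN,np.ones((3,3)))>0
E
python3 - <<'E'
from tray2 import *
c=load("w4")
rim=rimmask(c,145,350,85,410)
L={'near':fitline(c,edge(c,rim,'top',range(120,360))),
'far':fitline(c,edge(c,rim[:, :],'bot',range(120,170))),
'right':fitline(c,edge(c,rim,'L',range(215,315))),
'left':fitline(c,edge(c,rim,'R',range(207,262)))}
for k,(p,d,s) in L.items():print(k,p.round(1),d.round(3),round(s,2))
th=-.2194
# compare with tray model (600.8,53.8)
for th,t in [(-.2194,np.array([600.8,53.8]))]:
    R=np.array([[np.cos(th),-np.sin(th)],[np.sin(th),np.cos(th)]])
    for k in L: print(k,((L[k][0]-t)@R).round(1), 'dir yaw',[round(float(q),3) for q in (np.arctan2(*(L[k][1]@R)[::-1]),)])
cv2.imwrite("pics/w4t.png",cv2.resize(c.img[140:345,90:390,::-1],None,fx=2.6,fy=2.6,interpolation=cv2.INTER_CUBIC))
P=c.cloud();print(np.median(P[175:205,270:340,2]))
E
```

```text
near [531.8  84.1] [0.224 0.975] 0.31
far [655.6 -38.9] [0.231 0.973] 0.24
right [589.2 -50.8] [ 0.976 -0.22 ] 0.31
left [610.6 157.1] [ 0.977 -0.212] 0.35
near [-74.   14.5] dir yaw [1.564]
far [ 73.7 -78.6] dir yaw [1.557]
right [  11.4 -104.7] dir yaw [-0.002]
left [-12.9 102.9] dir yaw [0.006]
100.10577335618206
```

View pics/w4t.png

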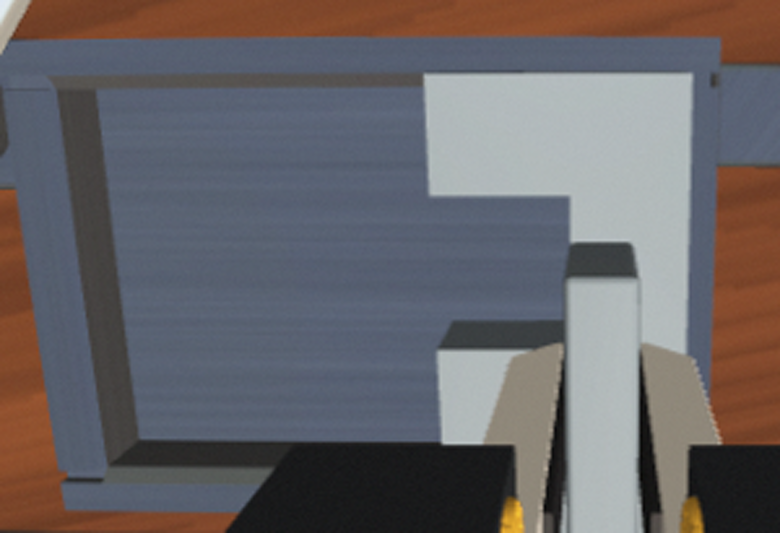

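servo_tool(deltas=[[0, -2, 6.5, 20, 0.005], [0, -2, 6.5, 40, 0.005], [0, -2, 6.5, 44, 0.005], [0, -2, 6.5, 44, 0.005], [0, -2, 6.5, 44, 0.005]])

```text
time: 5.1
ee_pos: [624.1, 118.9, 62.5]
tool_rot: [0.781, 0.625, -0.001, -0.005]
force: [0.0, 0.3, -3.3]
finger_gap: 13.6
```

Run:
```python
from h import *
go(623,119.1,36,1.349)
```

```text
t 5.1 pos [624.1 118.9  62.5] ang 1.35 gap 13.6 F [ 0.   0.3 -3.3] tilt [ 0.0048 -0.0089]
deltas [-0.2 -0.9 26.5] yaw 0.001 rows 0.6
```

servo_tool(deltas=[[0, -0.2, -0.9, 6, 0], [0, -0.2, -0.9, 12, 0], [0, -0.2, -0.9, 18, 0], [0, -0.2, -0.9, 23, 0], [0, -0.2, -0.9, 25, 0]])

```text
time: 5.52
ee_pos: [622.2, 119.2, 36.4]
tool_rot: [0.781, 0.625, -0.002, -0.006]
force: [-3.0, 0.5, 6.1]
finger_gap: 14.0
```

Run:
```python
from h import *
go(623,119.1,36,1.349)
```

```text
t 5.52 pos [622.2 119.2  36.4] ang 1.35 gap 14.0 F [-3.   0.5  6.1] tilt [ 0.0044 -0.011 ]
deltas [0.1 0.8 0.4] yaw 0.001 rows 0.0
```

servo_tool(deltas=[[0.35, 0, 0, 0, 0], [0.35, 0, 0, 0, 0], [0.35, 0, 0, 0, 0], [0.35, 0, 0, -20, 0], [0.35, 0, 0, -60, 0]])

```text
time: 5.93
ee_pos: [619.1, 118.3, 91.1]
tool_rot: [0.781, 0.625, -0.007, -0.009]
force: [0.4, 0.2, -1.1]
finger_gap: 32.8
```

servo_tool(deltas=[[0.7, 0, -10, -30, 0], [0.7, 0, -20, -70, 0], [0.7, 0, -30, -90, 0], [0.7, 0, -30, -90, 0]])

```text
time: 6.27
ee_pos: [594.2, 125.2, 190.6]
tool_rot: [0.781, 0.625, -0.001, -0.005]
force: [0.5, -0.7, 1.5]
finger_gap: 56.0
```

Run:
```python
from h import *
c=snap("wrist","w5")
go(585,290,260,1.1)
```

```text
t 6.32 pos [593.6 124.8 186.9] ang 1.35 gap 60.0 F [ 0.5  0.  -0.2] tilt [ 0.0038 -0.0129]
deltas [159.6 -45.5 -71.9] yaw 0.25 rows 4.3
```

View pics/w5.png

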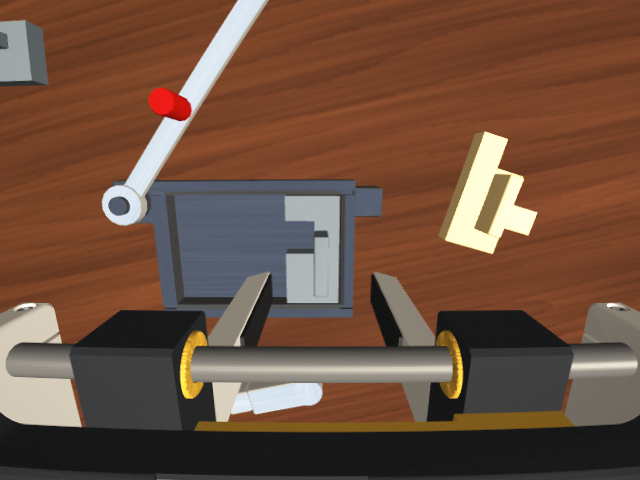

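```bash
cat >> tray2.py <<'E'
def hi(c,box,zl,zh,h):
    P=c.cloud();z=P[...,2];v0,v1,u0,u1=box
    m=np.zeros((480,640),bool);m[v0:v1,u0:u1]=1;m&=(z>zl)&(z<zh)
    n,l,st,ce=cv2.connectedComponentsWithStats(m.astype(np.uint8));k=1+st[1:,4].argmax();m=l==k
    v,u=np.nonzero(m);return st[k].tolist(),round(float(np.median(z[m])),1),rect(P[m][:,:2]),rect(c.plane(np.c_[u,v],h)[:,:2])
E
python3 - <<'E'
from tray2 import *
c=load("w5");P=c.cloud()
print('tile c top',np.median(P[200:215,290:335,2]),np.median(P[260:290,292:310,2]))
print('c rib',hi(c,(225,310,300,345),52,70,63.))
print('cream rib',hi(c,(120,260,430,545),48,66,57.))
rim=rimmask(c,170,330,140,360)
L={'near':fitline(c,edge(c,rim,'top',range(200,345))),
'far':fitline(c,edge(c,rim,'bot',range(180,235))),
'right':fitline(c,edge(c,rim,'L',range(225,300))),
'left':fitline(c,edge(c,rim,'R',range(225,300)))}
th,t=(-.222,np.array([600.5,53.0]))
R=np.array([[np.cos(th),-np.sin(th)],[np.sin(th),np.cos(th)]])
for k in L: print(k,((L[k][0]-t)@R).round(1),[round(float(q),3) for q in (np.arctan2(*(L[k][1]@R)[::-1]),)],round(L[k][2],2))
E
```

```text
tile c top 30.821938402076967 30.825209314059634
c rib ([314, 234, 15, 62, 917], 62.8, (array([621.5, 120. ]), 59.5, 13.7, np.float64(-0.224)), (array([620.3, 120.3]), 60.9, 13.7, np.float64(-0.223)))
cream rib ([484, 174, 39, 63, 1148], 56.6, (array([603.9, 303.5]), 59.6, 15.6, np.float64(-0.5)), (array([602.6, 301.5]), 59.6, 19.5, np.float64(-0.491)))
near [-74.4  24. ] [1.578] 0.27
far [ 20.6 -45.1] [-0.293] 14.13
right [  11.4 -103.9] [-0.012] 0.54
left [ 11.4 104.4] [-0.011] 0.53
```

Run:
```python
from h import *
go(604,303,160,1.071)
```

```text
t 6.32 pos [593.6 124.8 186.9] ang 1.35 gap 60.0 F [ 0.5  0.  -0.2] tilt [ 0.0038 -0.0129]
deltas [176.1 -28.5  28. ] yaw 0.279 rows 4.3
```

servo_tool(deltas=[[0.6, 41, -8, 0, 0.1], [0.6, 82, -16, 0, 0.2], [0.6, 123, -22, 10, 0.28], [0.6, 160, -28, 20, 0.28], [0.6, 176, -28.5, 28, 0.28]])

```text
time: 6.73
ee_pos: [602.5, 307.5, 156.5]
tool_rot: [0.859, 0.512, -0.005, -0.007]
force: [0.3, -1.2, -0.6]
finger_gap: 56.6
```

servo_tool(deltas=[[0.6, 0, 0, 0, 0], [0.6, 0, 0, 0, 0]])

```text
time: 6.9
ee_pos: [601.2, 307.5, 152.8]
tool_rot: [0.859, 0.512, -0.008, -0.007]
force: [-1.3, -0.9, -0.1]
finger_gap: 56.5
```

Run:
```python
from tray2 import *
c=snap("wrist","w6")
go(604,303,29,1.071)
print(c.proj([[604,303,57]]))
u,v=c.proj([[604,303,57]])[0].astype(int)
print(hi(c,(v-70,v+60,u-50,u+50),48,66,57.))
cv2.imwrite("pics/w6z.png",cv2.resize(c.img[100:300,230:420,::-1],None,fx=3,fy=3,interpolation=cv2.INTER_CUBIC))
```

```text
t 6.95 pos [602.  306.3 154.4] ang 1.074 gap 56.5 F [0.7 0.2 1.1] tilt [-0.0047 -0.0188]
deltas [ -1.4   5.7 125.3] yaw 0.003 rows 3.0
[[318.13265918 252.67896276]]
([312, 216, 17, 70, 1121], 56.8, (array([604. , 304.7]), 59.8, 13.6, np.float64(-0.5)), (array([603.6, 304.9]), 60.3, 13.5, np.float64(-0.5)))
```

View pics/w6z.png

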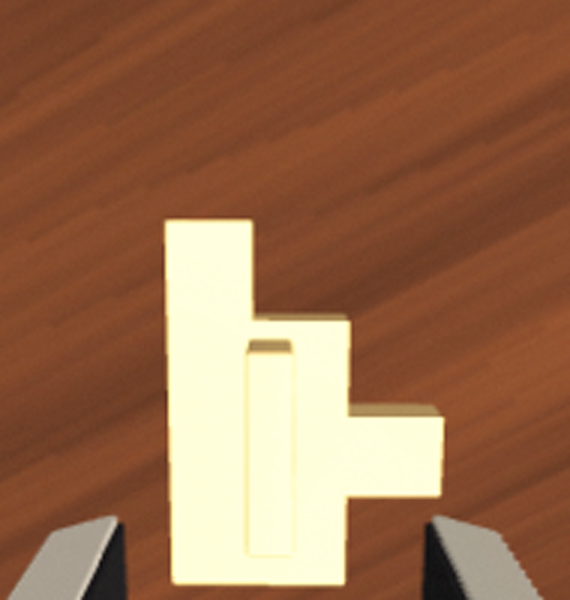

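Run:
```python
from h import *
go(604,304.8,29.5,1.071)
```

```text
t 6.95 pos [602.  306.3 154.4] ang 1.074 gap 56.5 F [0.7 0.2 1.1] tilt [-0.0047 -0.0188]
deltas [  0.2   4.8 124.8] yaw 0.003 rows 3.0
```

servo_tool(deltas=[[0.45, 0.2, 4.8, 40, 0], [0.45, 0.2, 4.8, 80, 0], [0.45, 0.2, 4.8, 115, 0], [0.45, 0.2, 4.8, 123, 0], [0.45, 0.2, 4.8, 123, 0]])

```text
time: 7.37
ee_pos: [602.8, 301.8, 29.2]
tool_rot: [0.86, 0.511, -0.01, -0.007]
force: [-0.1, 0.8, 0.1]
finger_gap: 42.6
```

Run:
```python
from h import *
go(604,304.8,29.5,1.071)
```

```text
t 7.37 pos [602.8 301.8  29.2] ang 1.072 gap 42.6 F [-0.1  0.8  0.1] tilt [-0.0095 -0.0218]
deltas [ 3.3 -0.4 -0.3] yaw 0.001 rows 0.1
```

servo_tool(deltas=[[0.45, 3.3, -0.4, -1, 0], [0.45, 3.3, -0.4, -1, 0], [0.2, 3.3, -0.4, -1, 0], [0, 3.3, -0.4, -1, 0], [0, 3.3, -0.4, -1, 0]])

```text
time: 7.78
ee_pos: [604.8, 305.1, 31.6]
tool_rot: [0.86, 0.511, -0.009, -0.007]
force: [-0.1, -0.5, -0.5]
finger_gap: 25.6
```

Run:
```python
from h import *
go(604,304.8,29.5,1.071)
```

```text
t 7.78 pos [604.8 305.1  31.6] ang 1.072 gap 25.6 F [-0.1 -0.5 -0.5] tilt [-0.0077 -0.0203]
deltas [-0.6 -0.5  2.1] yaw 0.001 rows 0.1
```

servo_tool(deltas=[[0, 0, 0, 0, 0], [0, 0, 0, 0, 0], [0, 0, 0, 0, 0], [0, 0, 0, 0, 0]])

```text
time: 8.12
ee_pos: [604.7, 304.6, 32.3]
tool_rot: [0.86, 0.511, -0.009, -0.006]
force: [-2.5, -3.3, 3.9]
finger_gap: 13.7
```

Run:
```python
from h import *
go(604,304.8,200,1.071)
```

```text
t 8.12 pos [604.7 304.6  32.3] ang 1.072 gap 13.7 F [-2.5 -3.3  3.9] tilt [-0.0084 -0.02  ]
deltas [  -1.6   -4.1 -167.6] yaw 0.001 rows 4.0
```

servo_tool(deltas=[[0, 0, 0, -40, 0], [0, 0, 0, -80, 0], [0, 0, 0, -120, 0], [0, 0, 0, -130, 0], [0, 0, 0, -130, 0]])

```text
time: 8.53
ee_pos: [609.6, 305.5, 166.3]
tool_rot: [0.86, 0.511, -0.004, -0.006]
force: [0.2, -0.5, -4.4]
finger_gap: 13.8
```

Run:
```python
from h import *
go(595.4,-3.5,165,1.349)
```

```text
t 8.53 pos [609.6 305.5 166.3] ang 1.072 gap 13.8 F [ 0.2 -0.5 -4.4] tilt [-0.0013 -0.0147]
deltas [-278.2  135.4   -0.3] yaw -0.277 rows 7.4
```

servo_tool(deltas=[[0, -37, 18, -5, -0.04], [0, -74, 36, -5, -0.08], [0, -111, 54, -5, -0.12], [0, -148, 72, -5, -0.16], [0, -185, 90, -5, -0.2]])

```text
time: 8.95
ee_pos: [597.7, 98.4, 164.5]
tool_rot: [0.804, 0.595, -0.007, -0.009]
force: [-0.1, -0.3, -4.6]
finger_gap: 13.3
```

Run:
```python
from h import *
go(595.4,-3.5,150,1.349)
```

```text
t 8.95 pos [597.7  98.4 164.5] ang 1.275 gap 13.3 F [-0.1 -0.3 -4.6] tilt [-0.0011 -0.0223]
deltas [-98.1  27.9  14. ] yaw -0.074 rows 2.5
```

servo_tool(deltas=[[0, -35, 10, 0, -0.04], [0, -70, 20, 10, -0.074], [0, -98, 28, 25, -0.074], [0, -98, 28, 40, -0.074], [0, -98, 28, 42, -0.074]])

```text
time: 9.37
ee_pos: [590.3, -4.6, 113.3]
tool_rot: [0.782, 0.623, -0.012, -0.014]
force: [-0.1, 0.5, -5.5]
finger_gap: 13.9
```

servo_tool(deltas=[[0, 0, 0, 0, 0], [0, 0, 0, 0, 0]])

```text
time: 9.53
ee_pos: [587.8, -3.7, 109.2]
tool_rot: [0.782, 0.623, -0.014, -0.017]
force: [-0.6, 0.7, -5.5]
finger_gap: 13.5
```

Run:
```python
from h import *
go(595.4,-3.5,80,1.349)
c=snap("wrist","w7")
```

```text
t 9.53 pos [587.8  -3.7 109.2] ang 1.346 gap 13.5 F [-0.6  0.7 -5.5] tilt [-0.0013 -0.0447]
deltas [ 1.9  8.6 28.8] yaw -0.003 rows 0.7
```

View pics/w7.png

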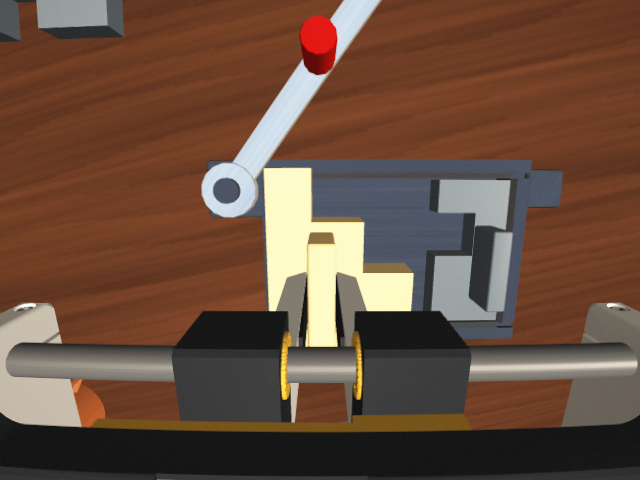

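servo_tool(deltas=[[0, 0, 10, -35, 0], [0, 0, 10, -70, 0]])

```text
time: 9.75
ee_pos: [599.5, -4.8, 175.8]
tool_rot: [0.781, 0.624, -0.017, -0.019]
force: [2.0, -0.1, -3.6]
finger_gap: 13.6
```

servo_tool(deltas=[[0, 0, 0, 0, 0], [0, 0, 0, 0, 0]])

```text
time: 9.92
ee_pos: [601.4, -3.7, 179.2]
tool_rot: [0.78, 0.625, -0.014, -0.017]
force: [-0.0, 0.1, -5.0]
finger_gap: 13.7
```

Run:
```python
from h import *
go(595.4,-3.5,80,1.349)
```

```text
t 9.92 pos [601.4  -3.7 179.2] ang 1.35 gap 13.7 F [-0.   0.1 -5. ] tilt [-0.0006 -0.0443]
deltas [-1.1 -1.5 99.3] yaw 0.001 rows 2.4
```

servo_tool(deltas=[[0, 0, 0, 0, 0]])

```text
time: 10.0
ee_pos: [600.8, -2.9, 177.9]
tool_rot: [0.78, 0.625, -0.015, -0.018]
force: [-0.7, -0.5, -4.7]
finger_gap: 13.7
```

servo_tool(deltas=[[0, 0, -30, 0, 0]])

```text
time: 10.08
ee_pos: [574.3, 3.2, 176.1]
tool_rot: [0.78, 0.625, -0.015, -0.017]
force: [0.1, 0.6, -3.5]
finger_gap: 13.5
```

servo_tool(deltas=[[0, 0, -30, 0, 0]])

```text
time: 10.17
ee_pos: [543.9, 10.4, 175.0]
tool_rot: [0.78, 0.625, -0.016, -0.019]
force: [-0.6, -0.1, -3.7]
finger_gap: 13.8
```

servo_tool(deltas=[[0, 0, 0, 0, 0], [0, 0, 0, 0, 0]])

```text
time: 10.33
ee_pos: [541.7, 11.3, 172.7]
tool_rot: [0.779, 0.626, -0.018, -0.02]
force: [1.1, -1.3, -4.2]
finger_gap: 13.8
```

servo_tool(deltas=[[0, 0, 20, -40, 0], [0, 0, 30, -80, 0], [0, 0, 40, -120, 0], [0, 0, 40, -120, 0]])

```text
time: 10.67
ee_pos: [592.1, 0.7, 299.1]
tool_rot: [0.78, 0.626, -0.012, -0.014]
force: [1.1, 0.7, -2.5]
finger_gap: 13.8
```

servo_tool(deltas=[[0, 0, 0, 0, 0], [0, 0, 0, 0, 0], [0, 0, 0, 0, 0]])

```text
time: 10.92
ee_pos: [591.8, 0.8, 297.2]
tool_rot: [0.78, 0.626, -0.013, -0.015]
force: [0.3, -0.1, -5.2]
finger_gap: 13.7
```

Run:
```python
from h import *
go(595.4,-3.5,80,1.349)
```

```text
t 10.92 pos [591.8   0.8 297.2] ang 1.353 gap 13.7 F [ 0.3 -0.1 -5.2] tilt [-0.0007 -0.0396]
deltas [ -3.2  13.1 216.9] yaw 0.004 rows 5.2
```

servo_tool(deltas=[[0, 0, 0, 25, 0], [0, 0, 0, 55, 0], [0, 0, 0, 85, 0], [0, 0, 0, 105, 0], [0, 0, 0, 118, 0]])

```text
time: 11.33
ee_pos: [583.7, 2.2, 172.7]
tool_rot: [0.779, 0.626, -0.017, -0.019]
force: [0.5, -0.6, -4.4]
finger_gap: 13.8
```

servo_tool(deltas=[[0, 0, 0, 8, 0], [0, 0, 0, -32, 0], [0, 0, 0, -72, 0], [0, 0, 0, -112, 0], [0, 0, 0, -112, 0]])

```text
time: 11.75
ee_pos: [591.3, 0.9, 293.2]
tool_rot: [0.78, 0.626, -0.011, -0.014]
force: [1.2, -0.3, -1.6]
finger_gap: 13.7
```

servo_tool(deltas=[[0, 0, 0, 0, 0], [0, 0, 0, 0, 0], [0, 0, 0, 0, 0]])

```text
time: 12.0
ee_pos: [590.6, 1.1, 291.1]
tool_rot: [0.779, 0.626, -0.013, -0.015]
force: [-0.2, 0.9, -4.7]
finger_gap: 13.9
```

Run:
```python
from h import *
go(595.4,-3.5,80,1.349)
```

```text
t 12.0 pos [590.6   1.1 291.1] ang 1.353 gap 13.9 F [-0.2  0.9 -4.7] tilt [-0.0007 -0.0395]
deltas [ -3.3  14.  210.8] yaw 0.004 rows 5.1
```

servo_tool(deltas=[[0, 0, 0, -40, 0], [0, 0, 0, -80, 0], [0, 0, 0, -120, 0], [0, 0, 0, -120, 0]])

```text
time: 12.33
ee_pos: [596.0, -0.0, 418.4]
tool_rot: [0.78, 0.626, -0.008, -0.011]
force: [-0.1, 0.7, -0.9]
finger_gap: 13.6
```

servo_tool(deltas=[[0, 0, 0, 25, 0], [0, 0, 0, 50, 0], [0, 0, 0, 60, 0], [0, 0, 0, 60, 0], [0, 0, 0, 60, 0]])

```text
time: 12.75
ee_pos: [593.7, 0.5, 355.1]
tool_rot: [0.78, 0.626, -0.011, -0.013]
force: [-0.2, -0.3, -4.4]
finger_gap: 13.9
```

Run:
```python
from h import *
go(595.4,-3.5,80,1.349)
```

```text
t 12.75 pos [5.937e+02 5.000e-01 3.551e+02] ang 1.353 gap 13.9 F [-0.2 -0.3 -4.4] tilt [-0.0001 -0.0338]
deltas [ -3.5  11.8 274.9] yaw 0.004 rows 6.6
```

servo_tool(deltas=[[0, -1, 3, 40, 0], [0, -2, 6, 80, 0], [0, -3, 9, 120, 0], [0, -3.5, 11, 160, 0], [0, -3.5, 12, 190, 0]])

```text
time: 13.17
ee_pos: [597.4, -4.2, 161.3]
tool_rot: [0.78, 0.626, -0.012, -0.014]
force: [1.0, 0.1, -6.0]
finger_gap: 13.9
```

Run:
```python
from h import *
go(595.4,-3.5,80,1.349)
```

```text
t 13.17 pos [597.4  -4.2 161.3] ang 1.353 gap 13.9 F [ 1.   0.1 -6. ] tilt [-0.0006 -0.037 ]
deltas [ 0.3  0.9 81.4] yaw 0.004 rows 2.0
```

servo_tool(deltas=[[0, 0.3, 1, 35, 0.004], [0, 0.3, 1, 65, 0.004], [0, 0.3, 1, 80, 0.004], [0, 0.3, 1, 84, 0.004], [0, 0.3, 1, 84, 0.004]])

```text
time: 13.58
ee_pos: [594.8, -3.5, 76.2]
tool_rot: [0.781, 0.624, -0.013, -0.015]
force: [1.0, 0.8, -4.2]
finger_gap: 13.3
```

Run:
```python
from tray2 import *
c=snap("wrist","w8")
go(595.4,-3.5,38,1.349)
im=cv2.resize(c.img[120:345,180:580,::-1],None,fx=2,fy=2,interpolation=cv2.INTER_CUBIC);cv2.imwrite("pics/w8z.png",im)
P=c.cloud();print('tile top z',np.median(P[180:205,270:305,2]))
```

```text
t 13.63 pos [596.2  -3.6  78.3] ang 1.349 gap 13.7 F [ 0.6 -0.1 -4.4] tilt [-0.0006 -0.0356]
deltas [-0.   0.7 40.3] yaw 0.0 rows 1.0
tile top z 68.33722995591341
```

View pics/w8z.png

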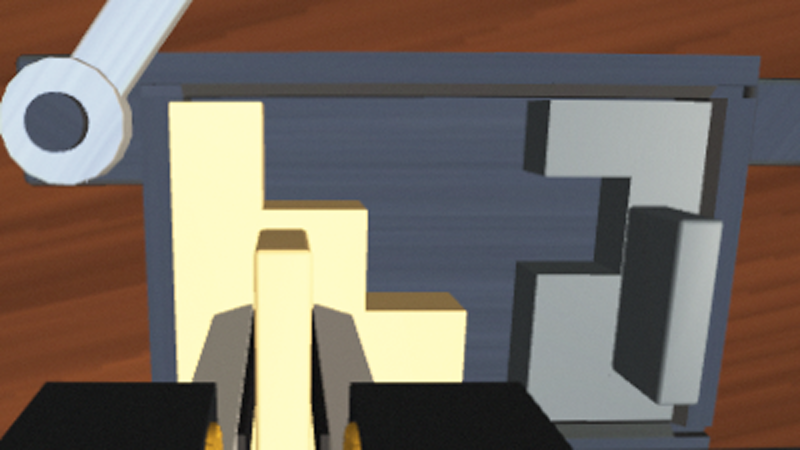

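Run:
```python
from tray2 import *
c=load("w8")
rim=rimmask(c,140,350,245,565)
th,t=(-.222,np.array([600.5,53.0]))
R=np.array([[np.cos(th),-np.sin(th)],[np.sin(th),np.cos(th)]])
L={'near':fitline(c,edge(c,rim,'top',range(280,540))),
'right':fitline(c,edge(c,rim,'L',range(225,300))),
'left':fitline(c,edge(c,rim,'R',range(210,310)))}
for k in L: print(k,((L[k][0]-t)@R).round(1),[round(float(q),3) for q in (np.arctan2(*(L[k][1]@R)[::-1]),)],round(L[k][2],2))
a=np.array([[168,101],[263,101],[263,209],[367,209],[366,310],[466,310]])/2+[180-.3,120-.3]
src=np.array([[-65,-31.5],[-65,-6],[-35,-6],[-35,24],[-5,24],[-5,54]],float)
X=c.plane(a,70.)[:,:2];print(rigid(src,X))
```

```text
near [-74.  -14.7] [1.574] 0.22
right [   5.  -103.6] [0.002] 0.27
left [  3.4 103.9] [-0.002] 0.23
(np.float64(-0.2214563290185072), array([595.36889824,  -3.36055743]), array([0.17746269, 0.50211905, 0.30745275, 0.30896573, 0.29409658,
       0.54880273]))
```

servo_tool(deltas=[[0, 0, 0.3, 10, 0], [0, 0, 0.7, 20, 0], [0, 0, 1, 28, 0], [0, 0, 1.2, 35, 0], [0, 0, 1.2, 38, 0]])

```text
time: 14.05
ee_pos: [595.4, -3.0, 47.3]
tool_rot: [0.781, 0.625, -0.011, -0.014]
force: [-16.7, 2.8, 34.2]
finger_gap: 13.8
```

Run:
```python
from h import *
go(595.4,-3.5,38,1.349)
```

```text
t 14.05 pos [595.4  -3.   47.3] ang 1.35 gap 13.8 F [-16.7   2.8  34.2] tilt [-0.0002 -0.0361]
deltas [-0.5  0.4  9.3] yaw 0.001 rows 0.2
```

Run:
```python
from tray2 import *
c=snap("wrist","w9")
go(595.4,-3.5,38,1.349)
im=cv2.resize(c.img[120:345,180:580,::-1],None,fx=2,fy=2,interpolation=cv2.INTER_CUBIC);cv2.imwrite("pics/w9z.png",im)
P=c.cloud();print('tile top z',np.median(P[180:205,270:305,2]),np.median(P[235:255,325:355,2]),np.median(P[285:305,370:400,2]))
s=snap("side","s9");cv2.imwrite("pics/s9z.png",cv2.resize(s.img[150:270,260:400,::-1],None,fx=4.2,fy=4.2,interpolation=cv2.INTER_CUBIC))
```

```text
t 14.1 pos [595.4  -3.   47.3] ang 1.35 gap 13.8 F [-13.6   2.9  22.2] tilt [-0.0002 -0.0358]
deltas [-0.5  0.4  9.3] yaw 0.001 rows 0.2
tile top z 31.583734904771603 37.66254484928737 42.11450158847198
```

View pics/w9z.png

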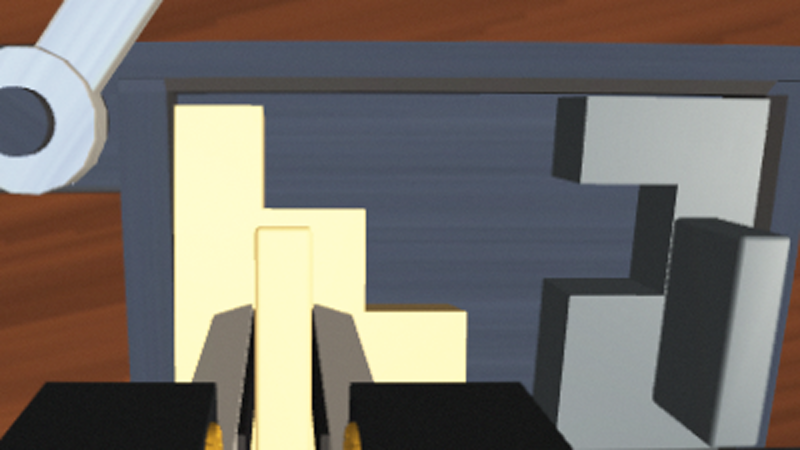

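View pics/s9z.png

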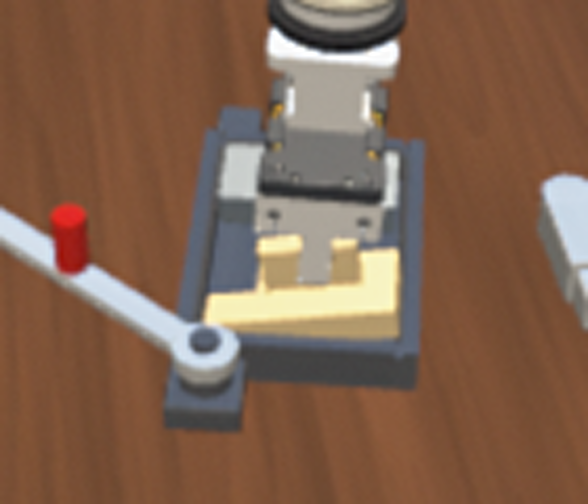

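servo_tool(deltas=[[0, 0, 0, -1, 0], [0, 0, -3.5, -1, 0], [0, 0, -3.5, -1, 0], [0, 0, -3.5, 2, 0], [0, 0, -3.5, 4, 0]])

```text
time: 14.57
ee_pos: [594.2, -2.6, 44.8]
tool_rot: [0.781, 0.625, -0.009, -0.012]
force: [4.6, -1.0, 7.7]
finger_gap: 14.0
```

Run:
```python
from tray2 import *
go(595.4,-3.5,38,1.349)
c=snap("wrist","w10")
P=c.cloud();print('tile top z',np.median(P[180:205,270:305,2]),np.median(P[235:255,325:355,2]),np.median(P[285:305,370:400,2]))
```

```text
t 14.57 pos [594.2  -2.6  44.8] ang 1.35 gap 14.0 F [ 4.6 -1.   7.7] tilt [ 0.0003 -0.0298]
deltas [-0.6  1.5  6.8] yaw 0.001 rows 0.2
tile top z 31.624493326288018 36.31017977498661 39.6663397316929
```

servo_tool(deltas=[[0.35, 0, 0, 0, 0], [0.35, 0, 0, 0, 0], [0.35, 0, 0, 0, 0], [0.35, 0, 0, 0, 0], [0.35, 0, 0, -10, 0]])

```text
time: 15.03
ee_pos: [592.3, -2.5, 52.0]
tool_rot: [0.781, 0.625, -0.011, -0.014]
force: [-0.4, 1.0, 0.2]
finger_gap: 33.2
```

Run:
```python
from tray2 import *
go(595.4,-3.5,38,1.349)
c=snap("wrist","w11")
P=c.cloud();print('tile top z',np.median(P[180:205,270:305,2]),np.median(P[235:255,325:355,2]),np.median(P[285:305,370:400,2]))
```

```text
t 15.03 pos [592.3  -2.5  52. ] ang 1.35 gap 33.2 F [-0.4  1.   0.2] tilt [-0.0004 -0.0361]
deltas [-0.3  3.8 13.9] yaw 0.001 rows 0.3
tile top z 30.835157737252104 31.263198992643154 31.56219322880257
```

View pics/w11.png

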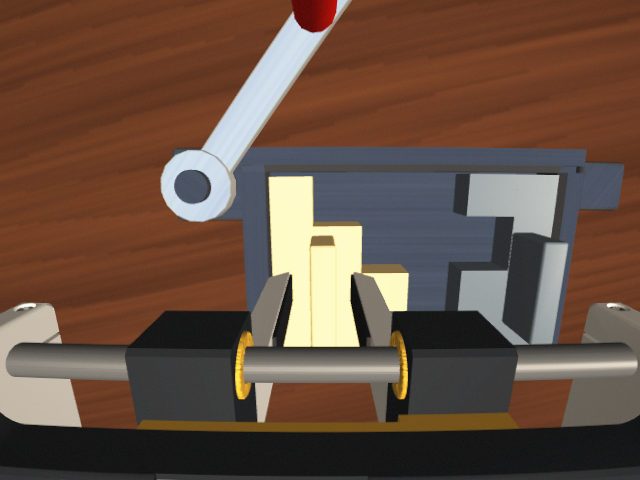

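servo_tool(deltas=[[0.35, 0, -2, -40, 0], [0.5, 0, -4, -80, 0], [0.7, 0, -4, -120, 0], [0.7, 0, -4, -150, 0], [0.7, 0, -4, -150, 0]])

```text
time: 15.5
ee_pos: [598.7, -3.2, 216.1]
tool_rot: [0.781, 0.625, -0.003, -0.006]
force: [-0.0, 0.1, 1.6]
finger_gap: 56.1
```

servo_tool(deltas=[[0.7, 0, 0, 0, 0], [0.7, 0, 0, 0, 0]])

```text
time: 15.67
ee_pos: [599.3, -3.2, 217.8]
tool_rot: [0.781, 0.625, -0.002, -0.005]
force: [0.9, -0.3, 0.6]
finger_gap: 65.3
```

Run:
```python
from tray2 import *
c=snap("wrist","w12")
go(437,-333,200,-.84)
R0=c
im=cv2.resize(c.img[120:345,180:580,::-1],None,fx=2,fy=2,interpolation=cv2.INTER_CUBIC);cv2.imwrite("pics/w12z.png",im)
```

```text
t 15.72 pos [598.6  -3.2 216.2] ang 1.35 gap 66.0 F [-0.   0.1 -0.6] tilt [ 0.0023 -0.0132]
deltas [-357.3  -85.2   16.5] yaw 2.19 rows 17.5
```

View pics/w12z.png

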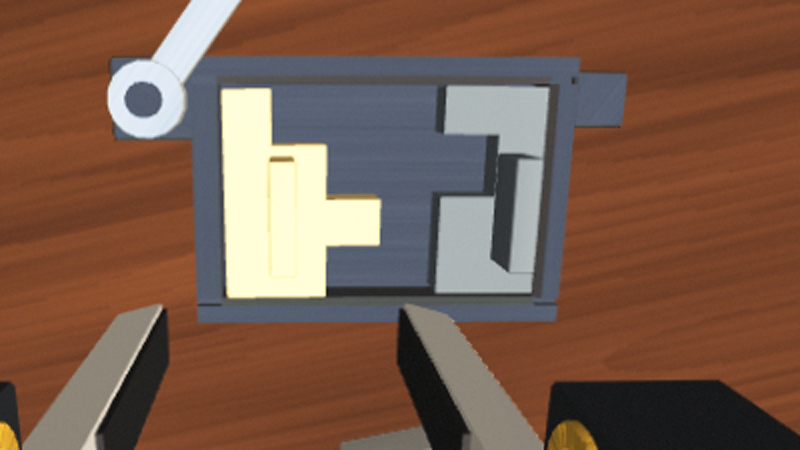

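Run:
```python
from tray2 import *
c=load("w12");P=c.cloud()
print('a rib',hi(c,(190,265,308,335),52,70,63.))
print('c rib',hi(c,(190,265,425,455),52,70,63.))
th,t=(-.222,np.array([600.5,53.0]))
R=np.array([[np.cos(th),-np.sin(th)],[np.sin(th),np.cos(th)]])
for n,s in dict(a=(7.5,-56.25),b=(-8.25,1.75),c=(7.5,69.25)).items(): print(n,R@s+t)
for n,box in dict(a=(180,262,292,310),a2=(222,240,345,366),a3=(230,262,330,340),c1=(165,185,405,450),c2=(220,262,402,425)).items():
    q=P[box[0]:box[1],box[2]:box[3]].reshape(-1,3);A=np.c_[q[:,:2]-q[:,:2].mean(0),np.ones(len(q))]
    s=np.linalg.lstsq(A,q[:,2],rcond=None)[0];print(n,s.round(4),q[:,2].min().round(1),q[:,2].max().round(1))
```

```text
a rib ([314, 199, 15, 59, 801], 62.8, (array([596.1,  -1.7]), 59.2, 13.9, np.float64(-0.204)), (array([595.5,  -1.5]), 59.9, 13.8, np.float64(-0.205)))
c rib ([430, 199, 22, 58, 950], 62.6, (array([622.4, 119.5]), 59.9, 15.2, np.float64(-0.227)), (array([621.5, 117.3]), 59.2, 18.1, np.float64(-0.228)))
a [595.43076265  -3.52092827]
b [592.83777965  56.5235464 ]
c [623.06347567 118.89918107]
a [ 0.1377  1.2191 30.9523] 3.9 397.6
a2 [-1.4378 -0.2438 31.8309] 28.9 397.6
a3 [-1.5616 -1.8835 33.1799] 28.7 397.6
c1 [-0.2432 -0.3632 31.857 ] 28.8 397.6
c2 [-0.5592 -1.3398 32.4755] 28.6 397.6
```

servo_tool(deltas=[[0.7, -36, -8, 0, 0.12], [0.7, -72, -16, 0, 0.24], [0.7, -108, -24, 0, 0.36], [0.7, -144, -32, 0, 0.48], [0.7, -160, -36, 0, 0.58]])

```text
time: 16.13
ee_pos: [525.6, -154.3, 213.8]
tool_rot: [0.928, 0.371, -0.007, -0.006]
force: [-0.6, -0.9, 0.3]
finger_gap: 65.9
```

Run:
```python
from h import *
go(437,-333,210,-.84)
```

```text
t 16.13 pos [ 525.6 -154.3  213.8] ang 0.761 gap 65.9 F [-0.6 -0.9  0.3] tilt [-0.009  -0.0157]
deltas [-187.4   68.3    4.4] yaw 1.601 rows 12.8
```

servo_tool(deltas=[[0.7, -36, 14, 0, 0.12], [0.7, -72, 28, 0, 0.24], [0.7, -108, 40, 0, 0.36], [0.7, -144, 54, 0, 0.48], [0.7, -160, 60, 0, 0.58]])

```text
time: 16.55
ee_pos: [448.0, -311.1, 211.7]
tool_rot: [0.996, 0.086, -0.011, -0.004]
force: [1.6, -0.2, 0.2]
finger_gap: 65.4
```

Run:
```python
from h import *
go(437,-333,210,-.84)
```

```text
t 16.55 pos [ 448.  -311.1  211.7] ang 0.171 gap 65.4 F [ 1.6 -0.2  0.2] tilt [-0.0205 -0.0101]
deltas [-14.6  19.8   1.8] yaw 1.011 rows 8.1
```

servo_tool(deltas=[[0.7, -10, 14, 0, 0.12], [0.7, -14, 20, 0, 0.24], [0.7, -14, 20, 0, 0.36], [0.7, -14, 20, 0, 0.48], [0.7, -14, 20, 0, 0.6]])

```text
time: 16.97
ee_pos: [436.6, -332.8, 209.1]
tool_rot: [0.976, -0.216, -0.014, -0.002]
force: [0.5, 0.6, -0.2]
finger_gap: 65.5
```

servo_tool(deltas=[[0.7, 0, 0, 0, 0.12], [0.7, 0, 0, 0, 0.24], [0.7, 0, 0, 0, 0.36], [0.7, 0, 0, 0, 0.4], [0.7, 0, 0, 0, 0.4]])

```text
time: 17.38
ee_pos: [435.7, -332.0, 206.6]
tool_rot: [0.914, -0.406, -0.016, -0.0]
force: [0.2, -0.4, -0.1]
finger_gap: 65.6
```

Run:
```python
from tray2 import *
c=snap("wrist","w13")
go(437,-333,30,-.84)
u,v=c.proj([[437,-333,57]])[0].astype(int);print(u,v)
print(hi(c,(v-80,v+70,u-70,u+70),48,66,57.))
```

```text
t 17.43 pos [ 435.9 -332.1  206.9] ang -0.834 gap 65.5 F [ 0.3 -0.7  0. ] tilt [-0.0285  0.0125]
deltas [  6.5  -2.4 176.8] yaw 0.006 rows 4.2
326 231
([333, 202, 14, 60, 819], 56.7, (array([ 445.2, -343.7]), 59.8, 13.3, np.float64(0.749)), (array([ 445.8, -343.2]), 60.3, 13.3, np.float64(0.744)))
```

View pics/w13.png

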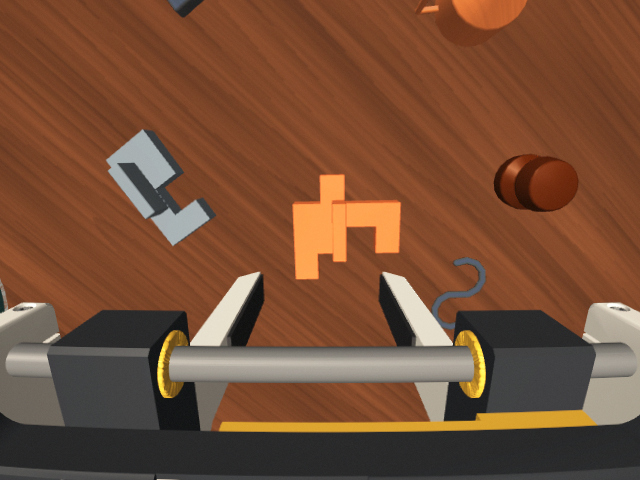

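servo_tool(deltas=[[0.6, 2, -1, -40, 0], [0.6, 4, -2, -80, 0], [0.6, 6, -3, -120, 0], [0.6, 6, -3, -160, 0], [0.6, 6, -3, -160, 0]])

```text
time: 17.85
ee_pos: [447.9, -337.6, 375.3]
tool_rot: [0.915, -0.404, -0.009, 0.002]
force: [0.3, -0.1, 1.4]
finger_gap: 56.0
```

Run:
```python
from h import *
go(445.3,-343.6,120,-.823)
```

```text
t 17.85 pos [ 447.9 -337.6  375.3] ang -0.833 gap 56.0 F [ 0.3 -0.1  1.4] tilt [-0.0143  0.0112]
deltas [  6.4   3.1 255.3] yaw -0.01 rows 6.1
```

servo_tool(deltas=[[0.5, 2, 1, 41, -0.01], [0.5, 4, 2, 82, -0.01], [0.5, 6, 3, 120, -0.01], [0.5, 6.4, 3, 145, -0.01], [0.5, 6.4, 3, 155, -0.01]])

```text
time: 18.27
ee_pos: [445.0, -341.9, 213.4]
tool_rot: [0.917, -0.399, -0.014, 0.0]
force: [-0.3, 0.9, -0.7]
finger_gap: 47.1
```

Run:
```python
from tray2 import *
c=snap("wrist","w14")
go(445.3,-343.6,120,-.823)
u,v=c.proj([[445,-343,57]])[0].astype(int);print(u,v)
print(hi(c,(v-80,v+70,u-70,u+70),48,66,57.))
```

```text
t 18.32 pos [ 445.1 -342.   213.8] ang -0.822 gap 47.2 F [ 0.3  0.8 -0.4] tilt [-0.0253  0.0118]
deltas [ 3.6 -0.1 93.7] yaw 0.001 rows 2.2
324 231
([319, 202, 14, 58, 810], 56.6, (array([ 445.3, -343.6]), 59.5, 13.6, np.float64(0.751)), (array([ 445.5, -343.2]), 59.4, 13.5, np.float64(0.757)))
```

servo_tool(deltas=[[0.4, 2, 0, 40, 0], [0.4, 4, 0, 80, 0], [0.4, 5, 0, 115, 0], [0.4, 5, 0, 135, 0], [0.4, 5, 0, 145, 0]])

```text
time: 18.73
ee_pos: [443.7, -343.1, 66.0]
tool_rot: [0.917, -0.399, -0.016, -0.0]
force: [-0.3, 0.6, -0.4]
finger_gap: 37.6
```

Run:
```python
from h import *
go(445.3,-343.5,30,-.819)
```

```text
t 18.73 pos [ 443.7 -343.1   66. ] ang -0.822 gap 37.6 F [-0.3  0.6 -0.4] tilt [-0.03    0.0121]
deltas [ 2.5 -1.3 35.9] yaw -0.003 rows 0.9
```

servo_tool(deltas=[[0.4, 2.5, -1.3, 15, 0], [0.4, 2.5, -1.3, 28, 0], [0.4, 2.5, -1.3, 33, 0], [0.4, 2.5, -1.3, 33, 0], [0.4, 2.5, -1.3, 33, 0]])

```text
time: 19.15
ee_pos: [446.4, -344.5, 34.7]
tool_rot: [0.917, -0.399, -0.015, 0.0]
force: [1.3, 0.4, -0.1]
finger_gap: 37.4
```

Run:
```python
from h import *
go(445.3,-343.5,30,-.819)
```

```text
t 19.15 pos [ 446.4 -344.5   34.7] ang -0.821 gap 37.4 F [ 1.3  0.4 -0.1] tilt [-0.027  0.012]
deltas [-1.4  0.   4.8] yaw -0.002 rows 0.1
```

Run:
```python
from h import *
for k,o in OUT.items():
    m=cv2.moments(np.float32(o+200).reshape(-1,1,2));print(k,m['m10']/m['m00']-200,m['m01']/m['m00']-200,m['m00'])
```

```text
a 0.4422382671480136 -0.4467509025270715 6232.5
b -0.6454056695992278 0.16104594330400346 6905.25
c -4.546413502109715 -6.739451476793249 5332.5
```

servo_tool(deltas=[[0.4, -1.4, 0, 4, 0], [0.4, -1.4, 0, 4, 0], [0, -1.4, 0, 4, 0], [0, -1.4, 0, 4, 0], [0, -1.4, 0, 4, 0]])

```text
time: 19.57
ee_pos: [445.5, -343.6, 31.2]
tool_rot: [0.917, -0.399, -0.014, 0.0]
force: [-0.3, 0.2, 0.4]
finger_gap: 21.1
```

servo_tool(deltas=[[0, 0, 0, 0, 0], [0, 0, 0, 0, 0], [0, 0, 0, 0, 0], [0, 0, 0, 0, 0]])

```text
time: 19.9
ee_pos: [445.1, -343.1, 31.5]
tool_rot: [0.917, -0.399, -0.015, -0.0]
force: [-5.1, 4.9, 5.2]
finger_gap: 13.9
```

Run:
```python
from h import *
go(445.3,-343.5,200,-.819)
```

```text
t 19.9 pos [ 445.1 -343.1   31.5] ang -0.821 gap 13.9 F [-5.1  4.9  5.2] tilt [-0.0275  0.0119]
deltas [  -4.2    2.1 -168.4] yaw -0.002 rows 4.0
```

servo_tool(deltas=[[0, 0, 0, -20, 0], [0, 0, 0, -50, 0], [0, 0, 0, -85, 0], [0, 0, 0, -110, 0], [0, 0, 0, -125, 0]])

```text
time: 20.32
ee_pos: [449.7, -345.7, 158.7]
tool_rot: [0.917, -0.399, -0.013, 0.001]
force: [0.4, -0.5, -4.5]
finger_gap: 14.0
```

Run:
```python
from h import *
go(592.8,56.5,160,-.222)
```

```text
t 20.32 pos [ 449.7 -345.7  158.7] ang -0.821 gap 14.0 F [ 0.4 -0.5 -4.5] tilt [-0.0229  0.0116]
deltas [-196.9 -378.8   -1.2] yaw -0.599 rows 10.2
```

servo_tool(deltas=[[0, -14, -27, -3, -0.04], [0, -30, -58, -3, -0.08], [0, -46, -88, -3, -0.14], [0, -60, -115, -3, -0.2], [0, -72, -138, -3, -0.24]])

```text
time: 20.73
ee_pos: [501.9, -196.9, 159.7]
tool_rot: [0.958, -0.285, -0.014, -0.001]
force: [0.3, -0.6, -4.3]
finger_gap: 14.1
```

Run:
```python
from h import *
go(592.8,56.5,160,-.222)
```

```text
t 20.73 pos [ 501.9 -196.9  159.7] ang -0.578 gap 14.1 F [ 0.3 -0.6 -4.3] tilt [-0.0271  0.0053]
deltas [ -62.3 -261.9    0. ] yaw -0.356 rows 6.5
```

servo_tool(deltas=[[0, -7, -30, -2, -0.05], [0, -14, -60, -2, -0.1], [0, -22, -92, -2, -0.16], [0, -29, -122, -2, -0.21], [0, -35, -145, -2, -0.25]])

```text
time: 21.15
ee_pos: [552.1, -53.8, 159.6]
tool_rot: [0.987, -0.161, -0.014, -0.004]
force: [0.1, -0.1, -4.0]
finger_gap: 14.0
```

Run:
```python
from h import *
go(592.8,56.5,150,-.222)
```

```text
t 21.15 pos [552.1 -53.8 159.6] ang -0.324 gap 14.0 F [ 0.1 -0.1 -4. ] tilt [-0.0298 -0.0024]
deltas [   3.7 -117.5    9.8] yaw -0.102 rows 2.8
```

servo_tool(deltas=[[0, 1, -30, 0, -0.05], [0, 2, -65, 4, -0.1], [0, 3, -95, 12, -0.1], [0, 3.7, -112, 25, -0.1], [0, 3.7, -117.5, 35, -0.1]])

```text
time: 21.57
ee_pos: [592.2, 59.9, 121.7]
tool_rot: [0.994, -0.11, -0.015, -0.005]
force: [-0.3, -0.5, -5.9]
finger_gap: 13.8
```

Run:
```python
from h import *
go(592.8,56.5,100,-.222)
```

```text
t 21.57 pos [592.2  59.9 121.7] ang -0.221 gap 13.8 F [-0.3 -0.5 -5.9] tilt [-0.0317 -0.0062]
deltas [ 2.1  3.3 21.6] yaw 0.001 rows 0.5
```

servo_tool(deltas=[[0, 2, 3, 8, 0], [0, 2, 3, 16, 0], [0, 2, 3, 21, 0], [0, 2, 3, 21, 0], [0, 2, 3, 21, 0]])

```text
time: 21.98
ee_pos: [592.6, 55.5, 100.5]
tool_rot: [0.994, -0.111, -0.016, -0.005]
force: [0.2, 0.1, -4.5]
finger_gap: 13.9
```

Run:
```python
from tray2 import *
c=snap("wrist","w15")
go(592.8,56.5,70,-.222)
im=cv2.resize(c.img[80:345,140:500,::-1],None,fx=2.2,fy=2.2,interpolation=cv2.INTER_CUBIC);cv2.imwrite("pics/w15z.png",im)
```

```text
t 22.03 pos [593.1  55.7 101.3] ang -0.222 gap 13.7 F [ 0.2 -0.9 -6.7] tilt [-0.0306 -0.0063]
deltas [ 0.5 -0.5 31.3] yaw -0.0 rows 0.8
```

View pics/w15z.png

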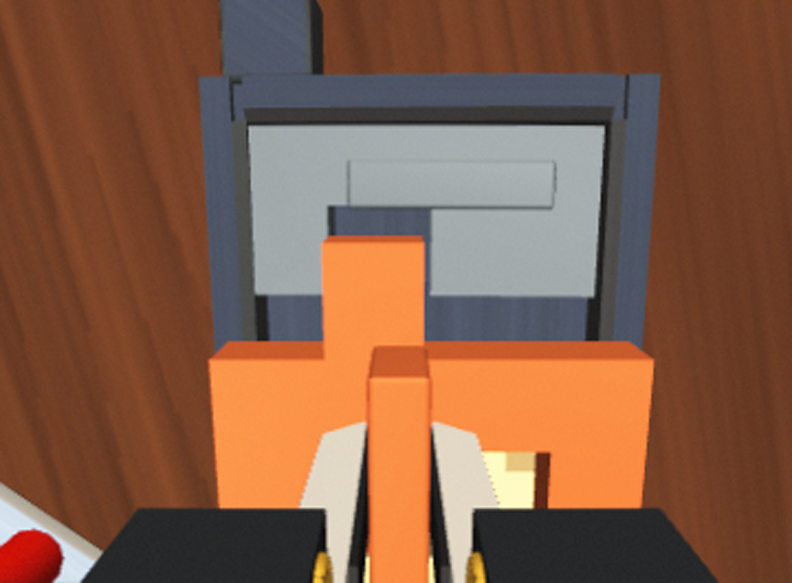

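Run:
```python
from tray2 import *
c=load("w15");P=c.cloud()
print('top z',np.median(P[250:280,245:280,2]),np.median(P[250:275,350:420,2]),np.median(P[200:230,295:325,2]))
f=lambda a:np.array(a,float)/2.2+[140-.3,80-.3]
src=np.array([[-19.5,56],[6,56],[-49.5,26],[66,26],[-19.5,26],[6,26]],float)
X=c.plane(f([[323,239],[424,239],[211,358],[652,358],[324,358],[427,358]]),94.8)[:,:2]
th,p,e=rigid(src,X);print('held b',th,p,e.round(1))
srcc=np.array([[-65,18.5],[50,18.5],[-65,-37],[50,-37],[-40,-7],[-5,-7],[-5,-37]],float)
# tile c corners: image-left = -x
Xc=c.plane(f([[249,125],[605,125],[255,296],[596,296],[330,206],[430,206],[431,296]]),31.)[:,:2]
print('c',rigid(srcc,Xc))
rim=rimmask(c,112,235,228,445)
t=np.array([600.5,53.0]);a=-.222;R=np.array([[np.cos(a),-np.sin(a)],[np.sin(a),np.cos(a)]])
L={'left':fitline(c,edge(c,rim,'top',range(290,425))),'near':fitline(c,edge(c,rim,'L',range(125,230))),'far':fitline(c,edge(c,rim,'R',range(125,230)))}
for k in L: print(k,((L[k][0]-t)@R).round(1),round(float(np.arctan2(*(L[k][1]@R)[::-1])),3),round(L[k][2],2))
```

```text
top z 95.0392347336644 93.02768847542896 94.74241985451701
held b -0.2175762757810961 [593.63121164  54.45731091] [0.5 0.2 0.3 1.4 0.3 0.9]
c (np.float64(-0.22130404734777448), array([622.39461712, 119.50404567]), array([0.42896162, 0.30249143, 0.57144625, 0.48538686, 0.97871701,
       0.89102373, 0.31662143]))
left [  3.1 104.2] 0.005 0.57
near [-74.1  59.6] 1.582 0.24
far [73.9 59.8] 1.579 0.29
```

Run:
```python
from h import *
go(592.8,58.4,68,-.226)
```

```text
t 22.03 pos [593.1  55.7 101.3] ang -0.222 gap 13.7 F [ 0.2 -0.9 -6.7] tilt [-0.0306 -0.0063]
deltas [ 0.1 -2.3 33.3] yaw 0.004 rows 0.8
```

servo_tool(deltas=[[0, 0, -2.3, 8, 0.004], [0, 0, -2.3, 18, 0.004], [0, 0, -2.3, 28, 0.004], [0, 0, -2.3, 32, 0.004], [0, 0, -2.3, 32, 0.004]])

```text
time: 22.45
ee_pos: [591.0, 58.4, 66.6]
tool_rot: [0.993, -0.113, -0.017, -0.005]
force: [0.7, 0.8, -5.7]
finger_gap: 13.5
```

Run:
```python
from tray2 import *
c=snap("wrist","w16")
go(592.8,58.4,42,-.226)
im=cv2.resize(c.img[80:345,140:500,::-1],None,fx=2.2,fy=2.2,interpolation=cv2.INTER_CUBIC);cv2.imwrite("pics/w16z.png",im)
P=c.cloud();print('top z',np.median(P[250:280,245:280,2]),np.median(P[250:275,350:420,2]),np.median(P[200:230,295:325,2]))
```

```text
t 22.5 pos [591.7  58.4  67.7] ang -0.226 gap 13.8 F [ 0.1  0.8 -5.2] tilt [-0.0335 -0.0055]
deltas [ 1.9 -0.1 25.7] yaw -0.0 rows 0.6
top z 61.33895914535124 59.052957394181476 60.852960931920904
```

View pics/w16z.png

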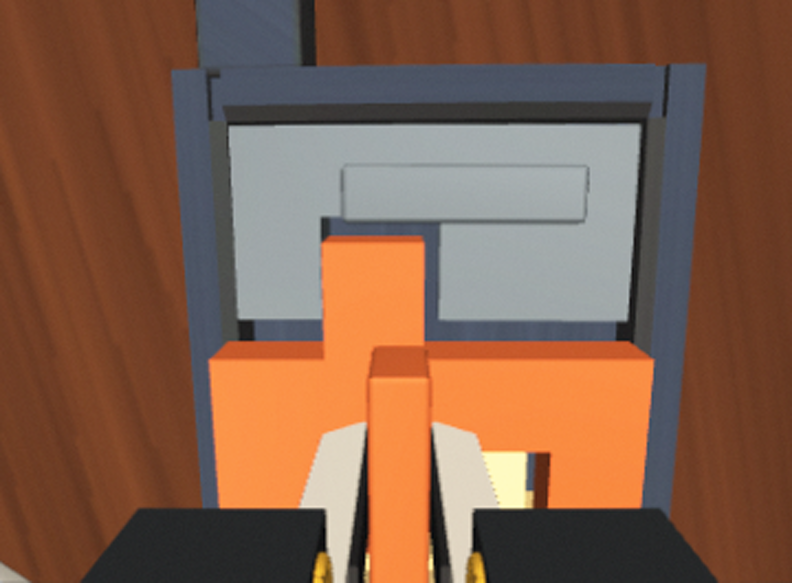

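Run:
```python
from tray2 import *
c=load("w16")
f=lambda a:np.array(a,float)/2.2+[140-.3,80-.3]
src=np.array([[-19.5,56],[6,56],[-49.5,26],[66,26],[-19.5,26],[6,26]],float)
zz=[60.9,60.9,61.9,58.5,61,60.3]
a=f([[323,239],[424,239],[211,358],[652,358],[324,358],[427,358]])
X=np.array([c.plane([q],z)[0,:2] for q,z in zip(a,zz)])
th,p,e=rigid(src,X);print('held b',th,p,e.round(1))
```

```text
held b -0.2253114648184465 [591.92837145  57.23924514] [0.3 0.4 0.4 0.8 0.3 0.8]
```

servo_tool(deltas=[[0, 1.8, 0, 5, 0], [0, 1.8, 0, 11, 0], [0, 1.8, 0, 17, 0], [0, 1.8, 0, 22, 0], [0, 1.8, 0, 25, 0]])

```text
time: 22.92
ee_pos: [592.0, 58.4, 41.5]
tool_rot: [0.993, -0.113, -0.017, -0.005]
force: [0.1, 0.9, -6.0]
finger_gap: 13.9
```

Run:
```python
from tray2 import *
c=snap("wrist","w17")
go(592.8,58.4,40,-.226)
P=c.cloud();print('top z',np.median(P[250:280,245:280,2]),np.median(P[250:275,350:420,2]),np.median(P[200:230,295:325,2]))
```

```text
t 22.97 pos [591.7  58.4  41. ] ang -0.226 gap 13.5 F [-0.8 -0.1 -5.8] tilt [-0.036  -0.0049]
deltas [ 1.1 -0.3  0.9] yaw -0.0 rows 0.0
top z 36.105341646600834 33.85461567534949 35.61142509946494
```

servo_tool(deltas=[[0, 0.5, 0, 2, 0], [0, 0.5, 0, 3, 0], [0.3, 0.5, 0, 3, 0], [0.3, 0.5, 0, 3, 0], [0.3, 0.5, 0, 3, 0]])

```text
time: 23.38
ee_pos: [593.2, 58.1, 39.1]
tool_rot: [0.993, -0.113, -0.016, -0.005]
force: [0.4, 0.2, -0.4]
finger_gap: 27.3
```

Run:
```python
from tray2 import *
c=snap("wrist","w18")
go(592.8,58.4,40,-.226)
P=c.cloud();print('top z',np.median(P[250:280,245:280,2]),np.median(P[250:275,350:420,2]),np.median(P[200:230,295:325,2]))
```

```text
t 23.43 pos [593.   58.1  38.9] ang -0.226 gap 27.9 F [-0.1 -0.5 -0.6] tilt [-0.0337 -0.0053]
deltas [-0.3 -0.2 -1.1] yaw -0.0 rows 0.0
top z 30.789023775533636 30.86834833958683 30.818159170155155
```

servo_tool(deltas=[[0.3, 0, 0, -30, 0], [0.3, 0, 0, -70, 0], [0.3, 0, 0, -110, 0], [0.3, 0, 0, -150, 0], [0.3, 0, 0, -180, 0]])

```text
time: 23.85
ee_pos: [599.8, 55.7, 223.5]
tool_rot: [0.993, -0.113, -0.014, -0.005]
force: [1.1, 0.0, 1.0]
finger_gap: 28.0
```

servo_tool(deltas=[[0.3, -30, 0, -20, 0], [0.3, -60, 0, -20, 0], [0.3, -60, 0, -20, 0]])

```text
time: 24.1
ee_pos: [539.5, 70.0, 248.9]
tool_rot: [0.994, -0.112, -0.011, -0.005]
force: [0.4, 0.4, 0.0]
finger_gap: 28.0
```

Run:
```python
from tray2 import *
go(592.8,58.4,40,-.226)
c=snap("wrist","w19");t=snap("top","t19")
cv2.imwrite("pics/t19z.png",cv2.resize(t.img[160:330,200:380,::-1],None,fx=3.4,fy=3.4,interpolation=cv2.INTER_CUBIC))
```

```text
t 24.1 pos [539.5  70.  248.9] ang -0.225 gap 28.0 F [0.4 0.4 0. ] tilt [-0.024  -0.0082]
deltas [ 59.6   1.1 207.6] yaw 0.001 rows 5.2
```

View pics/w19.png

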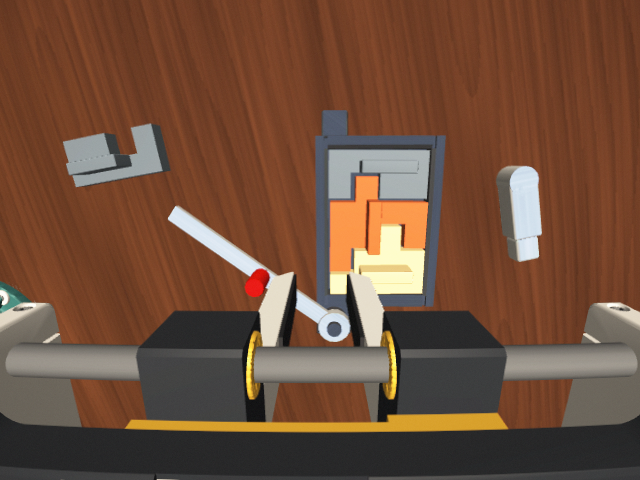

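View pics/t19z.png

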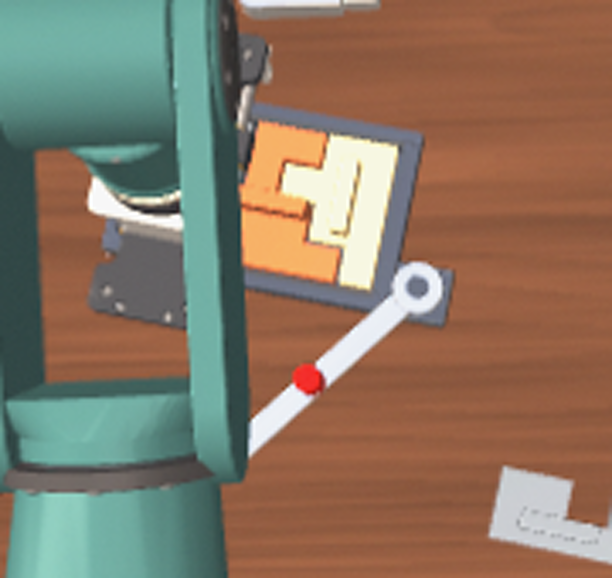

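Run:
```python
from tray2 import *
c=load("w19");P=c.cloud()
t=np.array([600.5,53.0]);a=-.222;R=np.array([[np.cos(a),-np.sin(a)],[np.sin(a),np.cos(a)]])
for n,box in dict(a=(258,285,358,415),b=(198,258,362,384),c=(157,175,355,420)).items():
    r=hi(c,box,50,70,63.);print(n,r,'tray',((r[2][0]-t)@R).round(1))
z=P[...,2]
for n,b in dict(c1=(155,160,335,350),c2=(178,195,385,425),b1=(205,260,333,350),b2=(208,218,388,400),b3=(230,245,408,420),b4=(180,195,360,375),a1=(230,255,384,398),a2=(288,294,360,420),a3=(276,290,332,346)).items(): print(n,np.median(z[b[0]:b[1],b[2]:b[3]]).round(1),end=' ')
# post
hsv=cv2.cvtColor(c.img,cv2.COLOR_RGB2HSV);m=((hsv[...,0]<8)|(hsv[...,0]>172))&(hsv[...,1]>200)&(hsv[...,2]>100)
m[:, :200]=0;m[:,300:]=0;m[:230]=0;m[320:]=0
for name,cc,mm in (("w19",c,m),):
    q=P[mm&(z>80)&(z<92)];print('\npost top',len(q),q.mean(0).round(1),rect(q[:,:2]))
for nm in("w12","w5","w4"):
    d=load(nm);h=cv2.cvtColor(d.img,cv2.COLOR_RGB2HSV);m=((h[...,0]<8)|(h[...,0]>172))&(h[...,1]>200)&(h[...,2]>90);Q=d.cloud();q=Q[m&(Q[...,2]>83)&(Q[...,2]<91)]
    if len(q)>5:print(nm,len(q),q.mean(0).round(1),rect(q[:,:2]))
# pivot from w12: ring center px
d=load("w12");print('pivot', d.plane([[180+143/2,120+99/2]],47.)[0].round(1))
Q=d.cloud();print('ringz',Q[150:185,235:275,2].max(),np.median(Q[160:180,238:244,2]))
d=load("w5");print('pivot w5',d.plane([[123,205.5]],47.)[0].round(1))
```

```text
a ([360, 268, 53, 16, 691], 62.5, (array([596.2,  -1.9]), 59.8, 14.9, np.float64(-0.209)), (array([5.964e+02, 1.000e-01]), 59.6, 18.0, np.float64(-0.193))) tray [  7.9 -54.5]
b ([366, 200, 16, 55, 751], 62.6, (array([593.2,  57.6]), 59.8, 14.2, np.float64(1.346)), (array([592.6,  58.5]), 60.6, 15.4, np.float64(1.349))) tray [-8.1  2.9]
c ([360, 160, 59, 14, 772], 62.8, (array([622. , 119.3]), 61.0, 13.6, np.float64(-0.22)), (array([621.2, 119.5]), 61.4, 13.5, np.float64(-0.22))) tray [ 6.4 69.4]
c1 30.9 c2 30.9 b1 30.7 b2 30.8 b3 30.9 b4 30.7 a1 30.7 a2 31.2 a3 30.8 
post top 310 [452.5  27.2  86. ] (array([451.9,  26.6]), 20.9, 20.4, np.float64(-0.188))
w12 495 [451.6  25.6  86.5] (array([451.3,  25.7]), 20.8, 19.8, np.float64(0.73))
w5 591 [451.8  27.   86.3] (array([451.5,  26.3]), 20.7, 20.7, np.float64(1.018))
w4 1286 [452.1  27.2  86.2] (array([451.3,  26.4]), 22.3, 20.7, np.float64(0.412))
pivot [522.7 -58.3  47. ]
ringz 397.62666059516056 49.16309560489725
pivot w5 [523.4 -56.3  47. ]
```

```bash
cat >> h.py <<'E'
def arc(th,back):
    p=np.array([523,-57.]);a=1.349+th;u=np.array([np.cos(a),np.sin(a)]);n=np.array([np.sin(a),-np.cos(a)])
    return p+110*u-back*n, np.arctan2(n[1],n[0])
E
python3 - <<'E'
from h import *
q,a=arc(.93,45);print(q,a);go(q[0],q[1],200,a)
E
```

```text
[417.2693299   -2.72269903] 0.7082036732051032
t 24.2 pos [541.7  69.  246.2] ang -0.226 gap 28.1 F [-0.6 -0.3  0.8] tilt [-0.0254 -0.0069]
deltas [-104.    98.2   48.2] yaw -0.934 rows 7.5
```

servo_tool(deltas=[[0, -25, 22, 0, -0.12], [0, -50, 45, 0, -0.24], [0, -75, 68, 0, -0.36], [0, -95, 88, 10, -0.48], [0, -104, 98, 20, -0.58]])

```text
time: 24.62
ee_pos: [417.0, -4.5, 228.2]
tool_rot: [0.984, 0.178, -0.01, -0.008]
force: [0.5, -0.3, -0.2]
finger_gap: 1.0
```

Run:
```python
from h import *
q,a=arc(.93,45);go(q[0],q[1],140,a)
```

```text
t 24.62 pos [417.   -4.5 228.2] ang 0.358 gap 1.0 F [ 0.5 -0.3 -0.2] tilt [-0.0169 -0.0184]
deltas [ 2.4  0.1 88.2] yaw -0.35 rows 2.8
```

servo_tool(deltas=[[0, 2, 0, 30, -0.12], [0, 2, 0, 60, -0.24], [0, 2, 0, 90, -0.35], [0, 2, 0, 105, -0.35], [0, 2, 0, 110, -0.35]])

```text
time: 25.03
ee_pos: [414.5, -2.7, 114.0]
tool_rot: [0.938, 0.346, -0.012, -0.011]
force: [-0.1, 0.1, 0.2]
finger_gap: 0.5
```

Run:
```python
from h import *
q,a=arc(.93,40);go(q[0],q[1],60,a)
```

```text
t 25.03 pos [414.5  -2.7 114. ] ang 0.707 gap 0.5 F [-0.1  0.1  0.2] tilt [-0.0146 -0.0285]
deltas [ 7.8  3.4 53.9] yaw -0.001 rows 1.3
```

servo_tool(deltas=[[0, 3, 2, 25, 0], [0, 6, 3, 45, 0], [0, 7, 3.4, 52, 0], [0, 7, 3.4, 52, 0], [0, 7, 3.4, 52, 0]])

```text
time: 25.45
ee_pos: [421.4, -0.3, 62.7]
tool_rot: [0.938, 0.346, -0.011, -0.011]
force: [-0.4, -0.8, -0.3]
finger_gap: 0.6
```

Run:
```python
from h import *
for th,b in ((.93,25),(.85,24),(.77,24),(.69,24),(.6,24)):
    q,a=arc(th,b);go(q[0],q[1],60,a)
c=snap("wrist","w20")
```

```text
t 25.45 pos [ 4.214e+02 -3.000e-01  6.270e+01] ang 0.707 gap 0.6 F [-0.4 -0.8 -0.3] tilt [-0.0141 -0.0279]
deltas [15.3 -0.7  2.5] yaw -0.001 rows 0.4
t 25.45 pos [ 4.214e+02 -3.000e-01  6.270e+01] ang 0.707 gap 0.6 F [-0.4 -0.8 -0.3] tilt [-0.0141 -0.0279]
deltas [25.2 -2.3  2.4] yaw 0.079 rows 0.6
t 25.45 pos [ 4.214e+02 -3.000e-01  6.270e+01] ang 0.707 gap 0.6 F [-0.4 -0.8 -0.3] tilt [-0.0141 -0.0279]
deltas [34.2 -3.2  2.3] yaw 0.159 rows 1.3
t 25.45 pos [ 4.214e+02 -3.000e-01  6.270e+01] ang 0.707 gap 0.6 F [-0.4 -0.8 -0.3] tilt [-0.0141 -0.0279]
deltas [43.2 -3.3  2.1] yaw 0.239 rows 1.9
t 25.45 pos [ 4.214e+02 -3.000e-01  6.270e+01] ang 0.707 gap 0.6 F [-0.4 -0.8 -0.3] tilt [-0.0141 -0.0279]
deltas [53.3 -2.6  2. ] yaw 0.329 rows 2.6
```

View pics/w20.png

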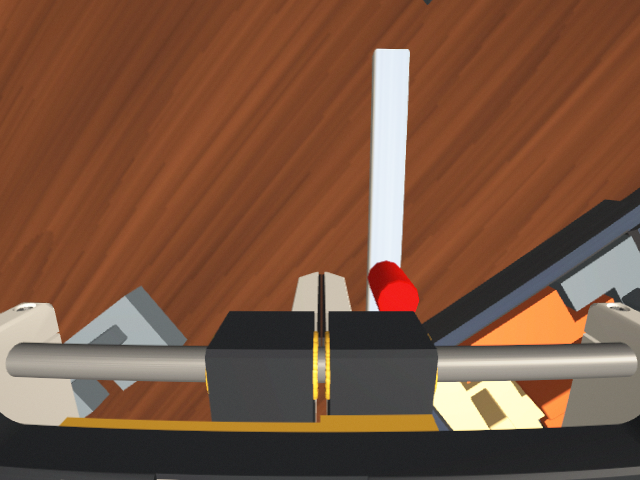

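servo_tool(deltas=[[0, 10, -0.5, 2, 0], [0, 18, -1, 2, 0.02], [0, 26, -2.3, 2, 0.08], [0, 34, -3.2, 2, 0.16], [0, 43, -3.3, 2, 0.24]])

```text
time: 25.92
ee_pos: [453.8, 30.1, 62.6]
tool_rot: [0.973, 0.229, -0.011, -0.008]
force: [-0.7, -2.0, 0.4]
finger_gap: 0.5
```

Run:
```python
from h import *
for th,b in ((.6,24),(.5,24),(.4,24),(.3,24),(.2,24)):
    q,a=arc(th,b);go(q[0],q[1],60,a)
c=snap("wrist","w21")
h=cv2.cvtColor(c.img,cv2.COLOR_RGB2HSV);m=((h[...,0]<8)|(h[...,0]>172))&(h[...,1]>200)&(h[...,2]>90);Q=c.cloud();q=Q[m&(Q[...,2]>83)&(Q[...,2]<91)][:,:2].mean(0)
print(q,np.arctan2(*(q-[523,-57])[::-1])-1.349)
```

```text
t 25.92 pos [453.8  30.1  62.6] ang 0.463 gap 0.5 F [-0.7 -2.   0.4] tilt [-0.0174 -0.0202]
deltas [ 8.4 -2.7  2.5] yaw 0.085 rows 0.7
t 25.92 pos [453.8  30.1  62.6] ang 0.463 gap 0.5 F [-0.7 -2.   0.4] tilt [-0.0174 -0.0202]
deltas [19.6 -3.6  2.3] yaw 0.185 rows 1.5
t 25.92 pos [453.8  30.1  62.6] ang 0.463 gap 0.5 F [-0.7 -2.   0.4] tilt [-0.0174 -0.0202]
deltas [30.9 -3.4  2.1] yaw 0.285 rows 2.3
t 25.92 pos [453.8  30.1  62.6] ang 0.463 gap 0.5 F [-0.7 -2.   0.4] tilt [-0.0174 -0.0202]
deltas [42.1 -2.1  1.9] yaw 0.385 rows 3.1
t 25.92 pos [453.8  30.1  62.6] ang 0.463 gap 0.5 F [-0.7 -2.   0.4] tilt [-0.0174 -0.0202]
deltas [53.   0.4  1.6] yaw 0.485 rows 3.9
[473.93386429  44.47210984] 0.6721919291411698
```

servo_tool(deltas=[[0, 9, -2.7, 2, 0.09], [0, 19, -3.5, 2, 0.18], [0, 29, -3.4, 2, 0.28], [0, 38, -2.6, 2, 0.36], [0, 46, -1.4, 2, 0.42]])

```text
time: 26.38
ee_pos: [496.7, 53.2, 61.1]
tool_rot: [1.0, 0.02, -0.011, -0.006]
force: [-2.1, -1.5, 0.8]
finger_gap: 0.4
```

Run:
```python
from h import *
for th,b in ((.2,24),(.1,24),(.0,24)):
    q,a=arc(th,b);go(q[0],q[1],60,a)
c=snap("wrist","w22")
h=cv2.cvtColor(c.img,cv2.COLOR_RGB2HSV);m=((h[...,0]<8)|(h[...,0]>172))&(h[...,1]>200)&(h[...,2]>90);Q=c.cloud();q=Q[m&(Q[...,2]>83)&(Q[...,2]<91)][:,:2].mean(0)
print(q,np.arctan2(*(q-[523,-57])[::-1])-1.349)
```

```text
t 26.38 pos [496.7  53.2  61.1] ang 0.04 gap 0.4 F [-2.1 -1.5  0.8] tilt [-0.021  -0.0123]
deltas [ 4.7 -0.1  1. ] yaw 0.061 rows 0.5
t 26.38 pos [496.7  53.2  61.1] ang 0.04 gap 0.4 F [-2.1 -1.5  0.8] tilt [-0.021  -0.0123]
deltas [15.9 -1.2  0.8] yaw 0.161 rows 1.3
t 26.38 pos [496.7  53.2  61.1] ang 0.04 gap 0.4 F [-2.1 -1.5  0.8] tilt [-0.021  -0.0123]
deltas [27.2 -1.3  0.6] yaw 0.261 rows 2.1
[521.34223663  57.33617772] 0.23629433824416624
```

View pics/w22.png

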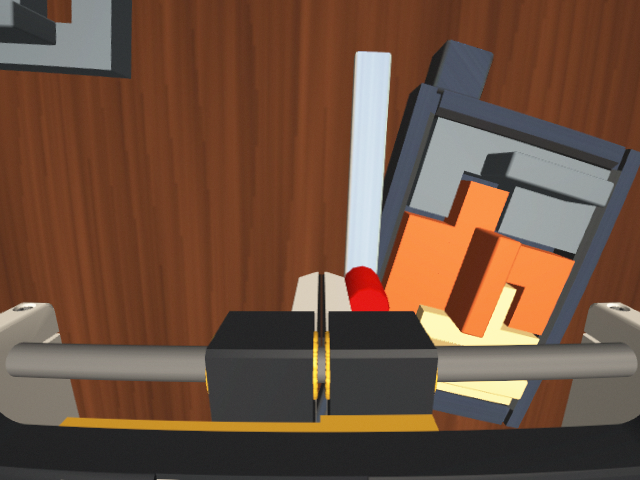

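servo_tool(deltas=[[0, 6, -0.3, 1, 0.06], [0, 12, -0.8, 1, 0.12], [0, 17, -1.2, 1, 0.17], [0, 21, -1.3, 1, 0.21], [0, 24, -1.3, 1, 0.24]])

```text
time: 26.85
ee_pos: [522.7, 56.2, 60.8]
tool_rot: [0.995, -0.1, -0.01, -0.005]
force: [-4.3, 0.3, 2.4]
finger_gap: 0.6
```

```bash
cat > post.py <<'E'
from h import *
import sys
go(*(list(arc(0,24)[0])+[60,-.222]))
c=snap("wrist",sys.argv[1])
h=cv2.cvtColor(c.img,cv2.COLOR_RGB2HSV);m=((h[...,0]<8)|(h[...,0]>172))&(h[...,1]>200)&(h[...,2]>90);Q=c.cloud();q=Q[m&(Q[...,2]>83)&(Q[...,2]<91)][:,:2].mean(0)
print(q,np.arctan2(*(q-[523,-57])[::-1])-1.349)
E
python3 post.py w23
```

```text
t 26.85 pos [522.7  56.2  60.8] ang -0.201 gap 0.6 F [-4.3  0.3  2.4] tilt [-0.0206 -0.0088]
deltas [1.2 0.4 0.7] yaw 0.021 rows 0.2
[547.53316065  54.72588418] 0.00564332888436847
```

servo_tool(deltas=[[0, 1.5, 0.4, 0, 0.02], [0, 3, 0.4, 0, 0.02], [0, 4, 0.4, 0, 0.02]])

```text
time: 27.15
ee_pos: [522.7, 56.4, 60.7]
tool_rot: [0.994, -0.11, -0.015, -0.006]
force: [-12.8, 3.2, 7.2]
finger_gap: 0.4
```

```bash
python3 post.py w24
```

```text
t 27.15 pos [522.7  56.4  60.7] ang -0.22 gap 0.4 F [-12.8   3.2   7.2] tilt [-0.0305 -0.009 ]
deltas [1.3 0.6 0.6] yaw 0.002 rows 0.0
[547.66904522  54.6598482 ] 0.004358830588288898
```

The bar didn't move under 13 N, so it is hard on its stop. I'm backing off and checking everything.

servo_tool(deltas=[[0, -10, 0, 0, 0], [0, -30, 0, 0, 0], [0, -50, 0, -20, 0], [0, -60, 0, -60, 0], [0, -60, 0, -100, 0]])

```text
time: 27.62
ee_pos: [463.7, 68.5, 162.2]
tool_rot: [0.994, -0.109, -0.017, -0.006]
force: [1.6, 0.5, 1.3]
finger_gap: 0.6
```

servo_tool(deltas=[[0, 20, 0, -41, 0], [0, 40, 0, -82, 0], [0, 40, 0, -120, 0], [0, 40, 0, -120, 0], [0, 40, 0, -120, 0]])

```text
time: 28.03
ee_pos: [508.4, 57.9, 284.9]
tool_rot: [0.994, -0.108, -0.012, -0.006]
force: [0.4, -0.5, 0.0]
finger_gap: 0.4
```

```bash
python3 post.py w25
```

```text
t 28.03 pos [508.4  57.9 284.9] ang -0.217 gap 0.4 F [ 0.4 -0.5  0. ] tilt [-0.0248 -0.0102]
deltas [ 21.1   1.2 224.5] yaw 0.005 rows 5.4
[546.59910906  50.86011165] 0.0063969571479103315
```

View pics/w25.png

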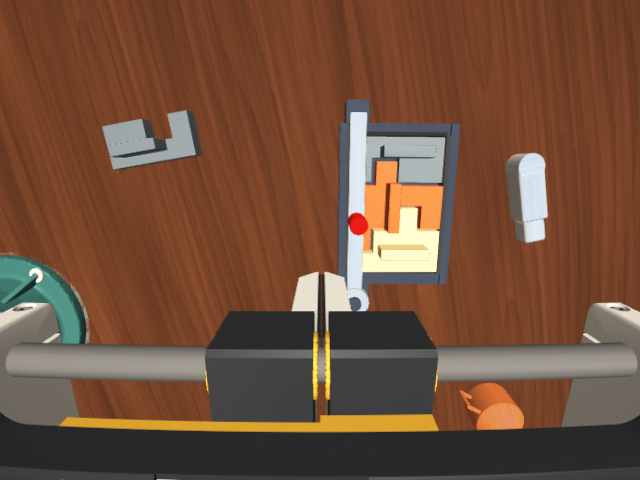

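Run:
```python
from tray2 import *
c=load("w25");t=np.array([600.5,53.0]);a=-.222;R=np.array([[np.cos(a),-np.sin(a)],[np.sin(a),np.cos(a)]])
for n,box in dict(a=(240,266,375,436),b=(180,238,385,402),c=(140,164,375,442)).items():
    r=hi(c,box,52,70,63.);print(n,r[0],r[1],r[2],'tray',((r[2][0]-t)@R).round(1))
from rig import ctrl
print(ctrl.read_state()["qd"].round(3),ctrl.close_job())
```

```text
a [379, 247, 51, 14, 613] 62.5 (array([596.3,  -2. ]), 60.6, 14.8, np.float64(-0.21)) tray [  8.  -54.6]
b [386, 183, 16, 50, 650] 62.6 (array([593.4,  57.8]), 59.4, 14.4, np.float64(1.342)) tray [-8.   3.1]
c [382, 145, 54, 13, 684] 62.9 (array([621.8, 119.5]), 60.3, 13.6, np.float64(-0.21)) tray [ 6.1 69.6]
the job is handed in; nothing more can be done
[ 0.003  0.02   0.073 -0.     0.001  0.003] None
```

The three tiles are in the hearth and the hold-down bar is swung home. I handed the job in at about 28 s, with the arm clear of everything; the hand-in gives no verdict.

**Tiles:** I laid the leftmost grey first, then cream, then red-brown. The cream tile hung up on the far rim on its way in; a small shift toward the robot freed it and it dropped flat. In the last check all three rib tops stood at 62.5–62.9 mm (63 expected). Tile positions were within about 2 mm of their seats, and angles within about 0.015 rad.

**Bar:** I pushed the red post with closed fingers to the stop, where it no longer moved under 13 N. After I backed off, the camera put the bar at about 0.006 rad.

**Bystanders:** I did not measure the oil can, insulator, fuller or S-hook again at the end. The arm stayed well above them and no unexpected contact showed.

**Disagreements:** The fixed top camera differed from the wrist camera by about 5 mm, so I placed everything by the wrist camera. The tool also drifted to up to 0.05 rad off vertical while carrying; the tiles levelled on release.

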